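Stow the screw cups in the sliding caddy of the boot bench

ROBOT

A 6-joint arm with a two-finger parallel gripper is mounted at the origin on the work surface. World frame = base frame: x ahead of the robot, y to its left, z up, the work surface at z = 0. Lengths are in m, angles in rad, forces in N, time in s.
With the tool pointing down it reaches from about 0.3 to 0.75 m from the base axis. Payload 8.5 kg.
Tool frame: the origin (TCP) lies midway between the tips of the shut fingers; the grasp point (between the pads) lies 19 mm behind it; z points along the fingers, y is the line along which they close (so a half turn about z gives the same grasp; the last joint's range is limited). The gripper opens to 85 mm and grips with 20 to 120 N. Pads are 22 mm wide; open, the fingers measure 114 mm over their backs; the gripper's body (76 mm by 85 mm) begins 54 mm behind the grasp point. The pads swing forward as they close: fully open they stand 13 mm farther back than shut.
Start: joints at [1.134, 0.381, 1.297, -0, 1.464, -0.215], TCP at [0.121, 0.537, 0.231] pointing down, gripper open.
Joint ranges: [-3.11, 3.11], [-0.89, 2.33], [0.22, 2.48], [-1.42, 4.56], [0.17, 2.85], [-2.88, 2.88]. Speed limits (rad/s): [2.39, 2.39, 3.14, 3.14, 3.14, 3.14].

INTERFACE

Orientations are given as a unit quaternion [w, x, y, z].
In Python, from workcell import ctrl, camera gives the robot as it stands.
- The arm moves only by the shell command python3 -m creep 'ROWS' [FORCE]. ROWS is text: rows parted by semicolons, each of 7 numbers parted by spaces: the shift along the tool's x, y, z scaled (see below), then the turn, a rotation vector about the tool's x, y, z scaled (see below), then the closure, from -1 (fully open) to 1 (shut). A call has 1 to 5 rows; each row is the pose to reach, as a shift and turn from the pose commanded when the call began, along the tool's axes at that moment, turning the shorter way round; what a row does not reach only later rows make up. The controller multiplies each number of a shift by 0.5 m and each number of a turn by pi rad. A row lasts 1/8 s, in which the tool goes at most 62.5 mm and 10.7 degrees, less where a joint would pass 70% of its speed; a pose out of reach is approached as far as the arm can. A call with a number of a shift or a turn outside -1 to 1 is refused whole. A call with a gripper value outside its range is refused whole. The fingers move at their own pace and stop on an object; FORCE is the grip in N (left out, the last holds). Time passes only in rows, so rows that repeat a pose let the fingers close. It gives the time, the measured TCP pose, the force, the opening and the grip force at its end, in the units of the state.
- ctrl.get_state(): the state, without advancing time (a new reading comes with each control period).
- camera(name): name is "side" or "top" or "wrist"; returns a dict with "color" (480x640x3 uint8, red, green, blue), "z_map" (480x640 float32, m along the optical axis (not along the pixel's ray), 0 where there is no reading), "mtx" (3x3 intrinsics, pixels), "k1" (the pictures are not rectified: a ray, as slopes to the right and down, at radius r is drawn at 1 + k1 r^2 times it, then the intrinsics apply), "xyz" and "orientation" of the camera in the world; the wrist camera has in their place "hand_eye" (4x4, takes a point from camera to tool coordinates, whose origin is the TCP and whose axes are the flange's). Camera axes: x right, y up, looking along -z (the intrinsics and any distortion apply to the point x, -y, -z); pixel columns grow to the right and rows downward; lengths in m; the calibration is good to about 2 mm. A picture is of the moment at which its call begins: read the wrist's pose just before it.
- ctrl.sign_off(): hands the job in; it is judged then, once.
The state is a dict: "clock": time; "joint_positions": joint angles; "joint_velocities": joint speeds; "joint_torque": joint torques, N m; "eef_pos": TCP position; "tcp_rot": TCP orientation; "force": force on the tool from outside, world axes, zero at the start; "moment": the same for the moment, N m; "width": finger opening in m; "gripper_force": force on a finger pad.
Only numpy, scipy, OpenCV 4.12 (cv2) and the standard library are available. Lean on these libraries where they do the work, as an engineer would, in place of code of your own. Each camera call takes 0.05 s, during which the arm holds its last target. There are 200 camera calls.

TASK

Lift the red release bar to unlock the caddy, slide it to the yellow tag and let the bar drop so it locks there; then nest all the empty parts cups on the bench in the caddy's round well, each inside the next bigger one. Keeping them nested, move the caddy the same way to the green tag and leave it locked there, and leave the bench lamp's arm leaning 45 degrees from upright towards the caddy's track, staying put by itself. Do not shift the bottle, the jar or the screwdriver.

Things in the scene. Friction and masses are not known exactly. Their poses are not given: they have to be found in the camera images.
- cup_a: blue plastic parts cup, nearly straight-sided, 68 mm outer diameter, 50 mm tall, wall 2.5 mm, heavy floor 17 mm thick, open top. Loose, upright, may be absent. Origin: centre of the underside, z up. In a bigger cup (or the well) it stands on its floor (17 mm over that cup's underside) and at least 20 mm proud of its rim, so it can be held round its outside from above while being set in.
- cup_b: orange plastic parts cup, nearly straight-sided, 57 mm outer diameter, 53 mm tall, wall 2.5 mm, heavy floor 17 mm thick, open top. Loose, upright, may be absent. Origin: centre of the underside, z up. In a bigger cup (or the well) it stands on its floor (17 mm over that cup's underside) and at least 20 mm proud of its rim, so it can be held round its outside from above while being set in.
- cup_c: white plastic parts cup, nearly straight-sided, 46 mm outer diameter, 56 mm tall, wall 2.5 mm, heavy floor 17 mm thick, open top. Loose, upright, may be absent. Origin: centre of the underside, z up. In a bigger cup (or the well) it stands on its floor (17 mm over that cup's underside) and at least 20 mm proud of its rim, so it can be held round its outside from above while being set in.
- cup_d: red plastic parts cup, nearly straight-sided, 35 mm outer diameter, 59 mm tall, wall 2.5 mm, heavy floor 17 mm thick, open top. Loose, upright, may be absent. Origin: centre of the underside, z up. In a bigger cup (or the well) it stands on its floor (17 mm over that cup's underside) and at least 20 mm proud of its rim, so it can be held round its outside from above while being set in.
- cup_e: yellow plastic parts cup, nearly straight-sided, 24 mm outer diameter, 62 mm tall, wall 2.5 mm, heavy floor 17 mm thick, open top. Loose, upright, may be absent. Origin: centre of the underside, z up. In a bigger cup (or the well) it stands on its floor (17 mm over that cup's underside) and at least 20 mm proud of its rim, so it can be held round its outside from above while being set in.
- track: rail fixed to the bench: aluminium plate 215 x 340 x 8 mm with two dark guide rails along its own y axis and a row of steel teeth along its robot side (85 mm to -x of its middle line). Origin: on the bench, under the middle line, mid length. Between the teeth are 7 notches 30 mm apart, at -90, -60, .. +90 mm along its y axis; tooth tops are roof-shaped.
- caddy (a joint): place of the grey caddy (carriage) along the track's y axis, m, 0 in mid track (where it starts, locked), +-0.096 at the ends. Its locking pin, its well and its pointer all lie at this same y. Friction 1 to 2 N unlocked; about 1 mm of play locked. Plate 165 x 90 mm, top 44 mm above the bench, black round well on it, release bar on the robot side.
- well (a point): centre of the inner floor of the caddy's black round well, 50 mm above the bench; the well is 76 mm inner and 82 mm outer diameter, its rim 30 mm above this floor. z up.
- pointer (a point): tip of the red pointer at the far (+x) edge of the caddy; it stands beside the tag of the stop that the caddy is at.
- release_bar (a joint): lift of the release bar, m: 0 = down, pin fully in a notch; 0.028 = top of its travel. The pin is clear of the tooth tops when lifted 0.019 or more. A spring and its weight push it down with 5 to 8 N; let go between notches it slides down the roof of a tooth and takes the caddy into the nearest notch.
- bar_grip (a point): middle of the red round crossbar of the release bar (16 mm diameter, 56 mm long, lying along the track's x axis, on a thin 8 mm stem under its middle), about 100 mm above the bench when down, 85 mm to the robot's side of the well's axis. Pinch it from above across its thickness (along the track's y) and lift; pushed along the track it carries the caddy with it.
- tag_yellow: yellow tag 18 x 20 x 6 mm on the far (+x) edge of the track, beside the notch of the loading stop; origin centre of its underside; axes as the track's. The caddy is at this stop when its pointer and the tag have the same y along the track.
- tag_green: green tag, same size, beside the notch of the parking stop; fixed likewise. Four plain white tags mark other stops.
- lamp_arm (a joint): angle of the bench lamp's arm, rad: 0 = upright, positive = leaning over to the lamp's own -y (towards the track); range -0.7 to 1.4. Friction hinge, 0.35 N m: the arm stays where it is left.
- lamp_hinge (a point): middle of the lamp's hinge, 110 mm above the bench, on a fixed stand with a round 90 mm foot; the hinge line is the x axis of this point, the arm swings across its y axis.
- lamp_grip (a point): point on the lamp's round white light bar (16 mm diameter, 120 mm long, parallel to the hinge line, 150 mm from it), 38 mm from the arm on the robot's side of it; pinch the bar here from above, across its thickness; it can roll between the finger pads.
- glue_bottle: bystander: white bottle with red cap, 64 mm diameter, 150 mm tall, standing. Origin at the underside.
- screw_jar: bystander: clear jar with black lid, 68 mm diameter, 70 mm tall. Origin at the underside.
- screwdriver: bystander: screwdriver lying on the bench. Origin at the underside of its middle.
Not all that is in view belongs to the job. Leave any pink look-alike of the cup_c alone. Several things have the shape of the cup_b; the one meant has the colours described above.

How it is judged:
On the way, in this order (a step that is already met when the one before it is completed fails the run):
1. the caddy is locked at the yellow tag (y of pointer in the frame of tag_yellow between -0.005 and 0.005 m and value of joint release_bar below 0.005 m), for 0.3 s.
2. with the caddy locked at the yellow tag, all cups present are nested in the well in size order (all of step 1 and horizontal distance between cup_a and well below 0.007 m and z of cup_a in the frame of well below 0.005 m and angle between each of cup_a, cup_b, cup_c, cup_d, cup_e's own z axis and vertical below 0.12 rad and horizontal distance between cup_b and well below 0.0125 m and z of cup_b in the frame of well below 0.022 m and horizontal distance between cup_b and cup_a below 0.006 m and z of cup_b in the frame of cup_a between 0.011 and 0.022 m and horizontal distance between cup_c and well below 0.018 m and z of cup_c in the frame of well below 0.039 m and horizontal distance between cup_c and cup_a below 0.0115 m and z of cup_c in the frame of cup_a between 0.011 and 0.039 m and horizontal distance between cup_c and cup_b below 0.006 m and z of cup_c in the frame of cup_b between 0.011 and 0.022 m and horizontal distance between cup_d and well below 0.0235 m and z of cup_d in the frame of well below 0.056 m and horizontal distance between cup_d and cup_a below 0.017 m and z of cup_d in the frame of cup_a between 0.011 and 0.056 m and horizontal distance between cup_d and cup_b below 0.0115 m and z of cup_d in the frame of cup_b between 0.011 and 0.039 m and horizontal distance between cup_d and cup_c below 0.006 m and z of cup_d in the frame of cup_c between 0.011 and 0.022 m and horizontal distance between cup_e and well below 0.029 m and z of cup_e in the frame of well below 0.073 m and horizontal distance between cup_e and cup_a below 0.0225 m and z of cup_e in the frame of cup_a between 0.011 and 0.073 m and horizontal distance between cup_e and cup_b below 0.017 m and z of cup_e in the frame of cup_b between 0.011 and 0.056 m and horizontal distance between cup_e and cup_c below 0.0115 m and z of cup_e in the frame of cup_c between 0.011 and 0.039 m and horizontal distance between cup_e and cup_d below 0.006 m and z of cup_e in the frame of cup_d between 0.011 and 0.022 m), for 0.3 s.
3. the caddy is locked at the green tag (y of pointer in the frame of tag_green between -0.005 and 0.005 m and value of joint release_bar below 0.005 m), for 0.3 s.
At the end, for the whole second after the job is handed in: Pointer within 5 mm of the green tag along the track, release bar down (under 5 mm); every cup present upright in the well, each standing on the floor of the next bigger one present (within 5 mm), at rest; lamp arm 45 +-5 degrees from upright towards the track, not moving (all of step 3 and horizontal distance between cup_a and well below 0.007 m and z of cup_a in the frame of well below 0.005 m and angle between each of cup_a, cup_b, cup_c, cup_d, cup_e's own z axis and vertical below 0.12 rad and horizontal distance between cup_b and well below 0.0125 m and z of cup_b in the frame of well below 0.022 m and horizontal distance between cup_b and cup_a below 0.006 m and z of cup_b in the frame of cup_a between 0.011 and 0.022 m and horizontal distance between cup_c and well below 0.018 m and z of cup_c in the frame of well below 0.039 m and horizontal distance between cup_c and cup_a below 0.0115 m and z of cup_c in the frame of cup_a between 0.011 and 0.039 m and horizontal distance between cup_c and cup_b below 0.006 m and z of cup_c in the frame of cup_b between 0.011 and 0.022 m and horizontal distance between cup_d and well below 0.0235 m and z of cup_d in the frame of well below 0.056 m and horizontal distance between cup_d and cup_a below 0.017 m and z of cup_d in the frame of cup_a between 0.011 and 0.056 m and horizontal distance between cup_d and cup_b below 0.0115 m and z of cup_d in the frame of cup_b between 0.011 and 0.039 m and horizontal distance between cup_d and cup_c below 0.006 m and z of cup_d in the frame of cup_c between 0.011 and 0.022 m and horizontal distance between cup_e and well below 0.029 m and z of cup_e in the frame of well below 0.073 m and horizontal distance between cup_e and cup_a below 0.0225 m and z of cup_e in the frame of cup_a between 0.011 and 0.073 m and horizontal distance between cup_e and cup_b below 0.017 m and z of cup_e in the frame of cup_b between 0.011 and 0.056 m and horizontal distance between cup_e and cup_c below 0.0115 m and z of cup_e in the frame of cup_c between 0.011 and 0.039 m and horizontal distance between cup_e and cup_d below 0.006 m and z of cup_e in the frame of cup_d between 0.011 and 0.022 m and linear speed of each of cup_a, cup_b, cup_c, cup_d, cup_e below 0.02 m/s and value of joint lamp_arm between 0.698 and 0.873 rad and velocity of joint lamp_arm between -0.03 and 0.03 rad/s); the robot touches nothing.
It fails at once if a bystander (bottle, jar, screwdriver) is shifted by more than 40 mm (distance of any of glue_bottle, screw_jar, screwdriver from where it was at the start of the episode above 0.04 m).
Of cup_a, cup_b, cup_c, cup_d, cup_e only 3 to 5 are there at a start; the rules pass over those that are not, and their reading is None.
At some moment in a run one of cup_a, cup_b, cup_c may be knocked a few centimetres aside while the robot is not near it.
It also fails if it takes over 210 s, if anything falls off the work surface, if the arm or the gripper's body presses on something with over 40 N, if the wrist force passes 120 N, or if a joint passes its speed limit or range.

## Working session

There is one attempt and no reset: what is moved stays moved. The work goes in short steps, Python scripts to look and compute and a shell command to move; the robot and the scene stay as the last step left them, time stands still between calls to the robot, and variables do not carry over. Pictures are saved under pics/ and viewed, at most 14 in all, crops included, and the job is handed in when it is done.

```bash
ls; mkdir -p pics; cat > h.py <<'E'
import numpy as np, cv2
from scipy.spatial.transform import Rotation as R
from workcell import ctrl, camera
def rot(q): return R.from_quat([q[1],q[2],q[3],q[0]])
def grab(name):
    s=ctrl.get_state(); c=camera(name)
    if 'hand_eye' in c and c.get('hand_eye') is not None:
        T=np.eye(4);T[:3,:3]=rot(s['tcp_rot']).as_matrix();T[:3,3]=s['eef_pos'];T=T@np.array(c['hand_eye'])
    else:
        T=np.eye(4);T[:3,:3]=rot(c['orientation']).as_matrix();T[:3,3]=c['xyz']
    c['T']=T; return c
def rays(c,px):
    px=np.asarray(px,float).reshape(-1,1,2)
    n=cv2.undistortPoints(px,np.array(c['mtx'],float),np.array([c['k1'],0,0,0],float)).reshape(-1,2)
    return np.c_[n[:,0],-n[:,1],-np.ones(len(n))]
def onplane(c,px,z):
    d=rays(c,px)@c['T'][:3,:3].T; o=c['T'][:3,3]
    return o+d*((z-o[2])/d[:,2])[:,None]
def cloud(c,mask=None):
    z=c['z_map']; m=z>0
    if mask is not None: m&=mask>0
    v,u=np.nonzero(m); d=rays(c,np.c_[u,v])*z[v,u][:,None]
    return d@c['T'][:3,:3].T+c['T'][:3,3]
def save(c,fn,box=None,scale=1):
    im=c['color'][...,::-1]
    if box: im=im[box[1]:box[3],box[0]:box[2]]
    if scale!=1: im=cv2.resize(im,None,fx=scale,fy=scale,interpolation=cv2.INTER_CUBIC)
    cv2.imwrite('pics/'+fn,im)
def load(fn):
    d=np.load(fn,allow_pickle=True).item(); return d
E
python3 - <<'E'
from h import *
s=ctrl.get_state(); print({k:np.round(v,3).tolist() for k,v in s.items()})
for n in('top','side'):
    c=grab(n); save(c,n+'0.png'); np.save(n+'0.npy',c); print(n,c['T'].round(3).tolist(),np.array(c['mtx']).round(1).tolist(),c['k1'])
E
```

```text
pics
{'clock': 0.0, 'joint_positions': [1.134, 0.381, 1.298, -0.0, 1.464, -0.215], 'joint_velocities': [0.0, 0.001, -0.0, 0.001, 0.001, -0.0], 'joint_torque': [0.001, -44.846, -23.128, -0.0, 0.005, 0.0], 'eef_pos': [0.121, 0.536, 0.231], 'tcp_rot': [-0.0, 0.111, 0.994, -0.001], 'force': [0.206, -0.084, -1.182], 'moment': [-0.007, -0.053, 0.053], 'gripper_force': 0.0, 'width': 0.085}
top [[0.013, 0.977, -0.214, 0.302], [-1.0, 0.013, -0.001, 0.051], [0.002, 0.214, 0.977, 1.265], [0.0, 0.0, 0.0, 1.0]] [[494.9, 0.0, 318.8], [0.0, 494.9, 235.8], [0.0, 0.0, 1.0]] -0.09075119466020894
side [[0.907, 0.289, -0.305, 0.186], [-0.42, 0.655, -0.628, -0.734], [0.018, 0.698, 0.715, 1.048], [0.0, 0.0, 0.0, 1.0]] [[539.0, 0.0, 318.8], [0.0, 539.0, 233.6], [0.0, 0.0, 1.0]] -0.02493702891914904
```

View pics/top0.png

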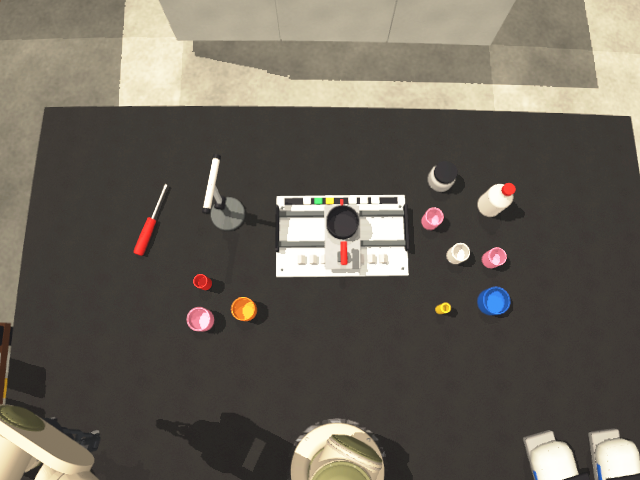

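View pics/side0.png

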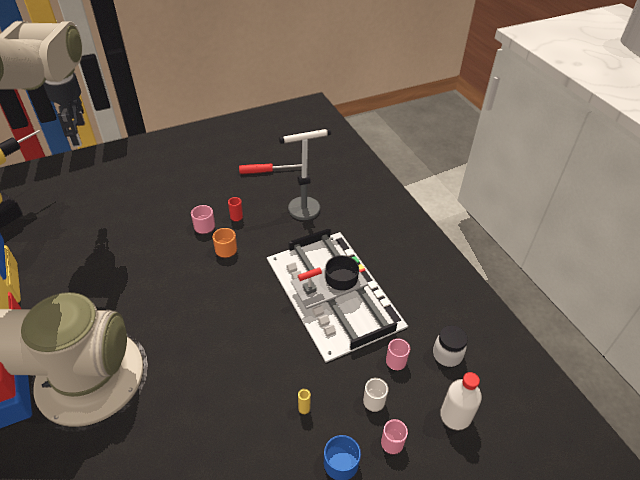

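Top view: release bar at (344,253). Red things it could be confused with are the red cup (202,282), the screwdriver handle (145,237), the bottle cap (508,189) and the pointer (342,201). The bar is the one on the grey caddy.

For the cups:
- **Meant cups:** orange (244,309), blue (494,301), white (458,254), red (202,282), yellow (443,309). All five are present.
- **Pink look-alikes:** (433,219), (494,258) and (200,320). I'll leave these alone.

The tags are green (318,201) and yellow (330,201). The lamp bar is at (212,185).

```bash
cat > meas.py <<'E'
from h import *
H=dict(a=.050,b=.053,c=.056,d=.059,e=.062); RAD=dict(a=.034,b=.0285,c=.023,d=.0175,e=.012)
def cmask(c,k,box):
    hsv=cv2.cvtColor(c['color'],cv2.COLOR_RGB2HSV).astype(int); h,s,v=[hsv[...,i] for i in range(3)]
    m={'a':(h>95)&(h<125)&(s>120)&(v>60),'b':(h>7)&(h<20)&(s>150)&(v>80),'c':(s<60)&(v>110),'d':((h<6)|(h>175))&(s>180)&(v>60),'e':(h>20)&(h<33)&(s>130)&(v>70),
       'g':(h>45)&(h<80)&(s>120)&(v>60)}[k]
    z=np.zeros_like(m); z[box[1]:box[3],box[0]:box[2]]=1
    m=(m&z).astype(np.uint8)
    n,l,st,ce=cv2.connectedComponentsWithStats(m)
    if n<2: return None
    return (l==1+np.argmax(st[1:,4])).astype(np.uint8)
def cup(c,k,box,zb=0.0):
    m=cmask(c,k,box)
    if m is None: return None
    P=cloud(c,m); T=P[abs(P[:,2]-zb-H[k])<.006][:,:2]
    # outline of rim: ellipse of convex hull casts -> min enclosing circle of top points
    if len(T)<4: return None,len(P),P.max(0)
    ct,r=cv2.minEnclosingCircle(T.astype(np.float32)); 
    A=np.c_[2*T,np.ones(len(T))]; s=np.linalg.lstsq(A,(T**2).sum(1),rcond=None)[0]
    return np.round(ct,4),round(r,4),np.round(s[:2],4),round(float(np.sqrt(s[2]+s[:2]@s[:2])),4),len(T),round(P[:,2].max(),4)
if __name__=='__main__':
    B={'top':dict(a=(470,280,520,325),b=(225,290,265,330),c=(440,235,475,270),d=(188,268,218,296),e=(430,298,456,320)),
     'side':dict(a=(315,430,370,480),b=(205,222,245,262),c=(358,372,392,415),d=(222,192,248,225),e=(292,382,315,420))}
    for n in B:
        c=np.load(n+'0.npy',allow_pickle=True).item()
        for k in B[n]: print(n,k,RAD[k],cup(c,k,B[n][k]))
    c=np.load('top0.npy',allow_pickle=True).item()
    for k,box in(('e',(320,190,340,210)),('g',(308,190,328,210)),('d',(334,235,356,272)),('d',(335,195,348,210))):
        P=cloud(c,cmask(c,k,box)); print('trk',k,P.mean(0).round(4),P.min(0).round(4),P.max(0).round(4),len(P))
    save(c,'crop1.png',(190,140,420,290),3)
E
python3 meas.py
```

```text
top a 0.034 (array([ 0.4116, -0.3875]), 0.0349, array([ 0.4105, -0.3876]), 0.0322, 128, np.float64(0.0567))
top b 0.0285 (array([0.3841, 0.235 ]), 0.0289, array([0.3839, 0.2345]), 0.0274, 69, np.float64(0.0586))
top c 0.023 (array([ 0.5316, -0.302 ]), 0.0235, array([ 0.5313, -0.3017]), 0.0218, 79, np.float64(0.0641))
top d 0.0175 (array([0.4486, 0.3427]), 0.0175, array([0.4488, 0.3423]), 0.0159, 47, np.float64(0.0656))
top e 0.012 (array([ 0.3908, -0.2562]), 0.012, array([ 0.3905, -0.2562]), 0.0107, 41, np.float64(0.067))
side a 0.034 (array([ 0.4119, -0.3908]), 0.0349, array([ 0.4114, -0.391 ]), 0.0326, 213, np.float64(0.0562))
side b 0.0285 (array([0.3832, 0.233 ]), 0.031, array([0.3835, 0.2334]), 0.0268, 93, np.float64(0.0572))
side c 0.023 (array([ 0.5313, -0.3043]), 0.0237, array([ 0.5315, -0.3047]), 0.0216, 117, np.float64(0.0587))
side d 0.0175 (array([0.4469, 0.3395]), 0.0185, array([0.4482, 0.3387]), 0.0158, 29, np.float64(0.0605))
side e 0.012 (array([ 0.3917, -0.2593]), 0.0132, array([ 0.3913, -0.2597]), 0.0105, 54, np.float64(0.0656))
trk e [0.6711 0.0259 0.0146] [0.6631 0.0161 0.0048] [0.6788 0.0373 0.0201] 50
trk g [0.6703 0.0556 0.0152] [0.6625 0.045  0.0063] [0.6789 0.0662 0.021 ] 54
trk d [ 0.5146 -0.0069  0.1078] [ 0.488  -0.0132  0.1001] [ 0.5411 -0.0008  0.1135] 130
trk d [ 0.661  -0.0037  0.0434] [ 0.6519 -0.0077  0.0088] [ 0.6772 -0.0007  0.0494] 16
```

View pics/crop1.png

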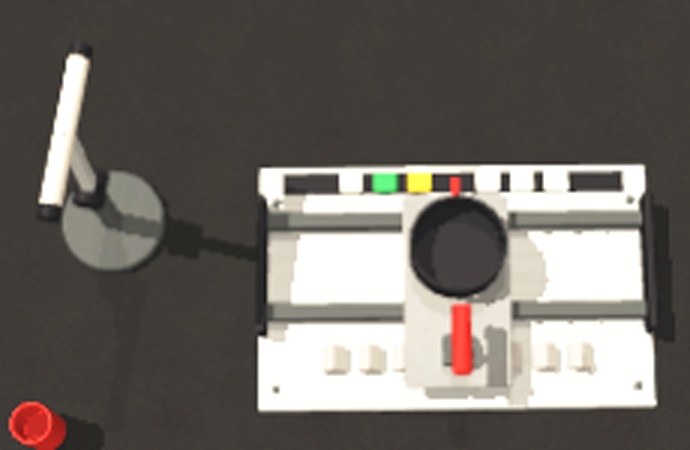

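The crop confirms the red bar on the caddy. The caddy is now between a yellow tag (about +30 mm) and beyond it a green one (about +60 mm), and the lamp bar leans away from the track.

```bash
cat > plan.py <<'E'
import sys; from h import *
def plan(x,y,z,yaw):
    s=ctrl.get_state(); Rc=rot(s['tcp_rot']); t=np.radians(yaw)
    Y=np.array([-np.sin(t),np.cos(t),0]); Z=np.array([0,0,-1.]); Rt=R.from_matrix(np.c_[np.cross(Y,Z),Y,Z])
    d=Rc.inv().apply(np.array([x,y,z])-s['eef_pos'])/.5; w=(Rc.inv()*Rt).as_rotvec()/np.pi
    print('shift',d.round(4),'turn',w.round(4),'|d|mm',(np.linalg.norm(d)*500).round(1),'deg',(np.linalg.norm(w)*180).round(1))
if __name__=='__main__': plan(*map(float,sys.argv[1:5]))
E
python3 - <<'E'
from h import *; from meas import cmask
c=np.load('top0.npy',allow_pickle=True).item()
P=cloud(c,cmask(c,'d',(334,235,356,272))); P=P[P[:,2]>.104]; print('bar slope dy/dx',np.polyfit(P[:,0],P[:,1],1))
# lamp
for n in('top','side'):
    c=np.load(n+'0.npy',allow_pickle=True).item()
    P=cloud(c); Q=P[(P[:,2]>.19)&(P[:,0]>.4)&(P[:,0]<.9)&(P[:,1]>.15)&(P[:,1]<.45)]
    print(n,len(Q),Q.min(0).round(3),Q.max(0).round(3)); 
    Q=Q[Q[:,2]>Q[:,2].max()-.02]; print(np.polyfit(Q[:,0],Q[:,1],1),Q.mean(0))
    for z in np.arange(0.01,.26,.02):
        q=P[(abs(P[:,2]-z)<.01)&(P[:,0]>.45)&(P[:,0]<.85)&(P[:,1]>.2)&(P[:,1]<.37)]
        if len(q): print(round(z,2),len(q),q.min(0).round(3),q.max(0).round(3),q.mean(0).round(3))
E
python3 plan.py 0.48 -0.005 0.30 1
```

```text
bar slope dy/dx [ 0.0199106  -0.01717355]
top 493 [0.568 0.267 0.19 ] [0.699 0.299 0.274]
[-0.11977127  0.35772858] [0.63122036 0.28212652 0.26638641]
0.01 5912 [0.45 0.2  0.  ] [0.85 0.37 0.02] [0.638 0.28  0.004]
0.03 55 [0.45  0.265 0.02 ] [0.656 0.358 0.04 ] [0.527 0.324 0.027]
0.05 57 [0.45  0.284 0.04 ] [0.637 0.361 0.06 ] [0.515 0.326 0.051]
0.07 26 [0.45  0.284 0.06 ] [0.638 0.358 0.076] [0.552 0.315 0.065]
0.09 6 [0.626 0.284 0.08 ] [0.637 0.289 0.093] [0.632 0.286 0.084]
0.11 56 [0.619 0.279 0.102] [0.648 0.307 0.12 ] [0.628 0.29  0.114]
0.13 62 [0.619 0.28  0.121] [0.649 0.304 0.14 ] [0.632 0.291 0.125]
0.15 14 [0.628 0.285 0.141] [0.637 0.296 0.16 ] [0.631 0.289 0.149]
0.17 16 [0.628 0.284 0.161] [0.639 0.293 0.177] [0.631 0.287 0.169]
0.19 17 [0.628 0.282 0.182] [0.638 0.292 0.199] [0.631 0.286 0.19 ]
0.21 8 [0.628 0.282 0.203] [0.635 0.289 0.214] [0.631 0.284 0.207]
0.23 13 [0.626 0.279 0.22 ] [0.637 0.285 0.24 ] [0.63  0.281 0.228]
0.25 20 [0.568 0.272 0.242] [0.675 0.297 0.26 ] [0.618 0.281 0.257]
side 437 [0.566 0.264 0.19 ] [0.697 0.296 0.271]
[-0.11482828  0.351206
[... 297 characters left out ...]
0.07 ]
0.09 32 [0.624 0.282 0.08 ] [0.639 0.294 0.1  ] [0.631 0.286 0.09 ]
0.11 81 [0.617 0.276 0.101] [0.649 0.307 0.12 ] [0.63  0.285 0.113]
0.13 45 [0.618 0.282 0.12 ] [0.647 0.301 0.14 ] [0.632 0.29  0.127]
0.15 27 [0.626 0.282 0.143] [0.64 0.29 0.16] [0.633 0.286 0.151]
0.17 26 [0.626 0.281 0.16 ] [0.64  0.29  0.179] [0.632 0.285 0.169]
0.19 31 [0.626 0.278 0.18 ] [0.638 0.287 0.199] [0.631 0.283 0.189]
0.21 33 [0.626 0.28  0.201] [0.637 0.288 0.22 ] [0.631 0.283 0.21 ]
0.23 29 [0.626 0.276 0.221] [0.637 0.288 0.24 ] [0.631 0.281 0.231]
0.25 109 [0.566 0.268 0.24 ] [0.697 0.296 0.26 ] [0.63  0.278 0.255]
shift [-0.9388 -0.8982 -0.1376] turn [-0.0004 -0.0001 -0.0762] |d|mm 653.3 deg 13.7
```

```bash
python3 -m creep '-0.09 -0.085 -0.013 0 0 0 -1;-0.18 -0.17 -0.026 0 0 0 -1;-0.27 -0.255 -0.039 0 0 0 -1;-0.36 -0.34 -0.052 0 0 0 -1;-0.45 -0.425 -0.065 0 0 0 -1'
python3 -m creep '-0.08 -0.078 -0.012 0 0 -0.02 -1;-0.17 -0.163 -0.025 0 0 -0.04 -1;-0.26 -0.248 -0.038 0 0 -0.06 -1;-0.35 -0.333 -0.051 0 0 -0.0762 -1;-0.43 -0.41 -0.064 0 0 -0.0762 -1'
python3 plan.py 0.48 -0.005 0.30 1.1
```

```text
clock: 0.72
eef_pos: [0.2943, 0.2779, 0.2639]
tcp_rot: [-0.0, 0.111, 0.994, -0.0]
force: [1.4, 0.2, -0.1]
width: 0.0853
gripper_force: 0.0
clock: 1.35
eef_pos: [0.4591, 0.0303, 0.2958]
tcp_rot: [-0.0, -0.009, 1.0, 0.0]
force: [0.2, 0.4, 0.6]
width: 0.0853
gripper_force: 0.0
shift [-0.0406 -0.0714 -0.0084] turn [ 0.0001 -0.0001 -0.0006] |d|mm 41.3 deg 0.1
```

```bash
python3 -m creep '-0.04 -0.071 -0.008 0 0 0 -1;-0.04 -0.071 -0.008 0 0 0 -1'
python3 - <<'E'
from h import *; from meas import cmask
c=grab('wrist'); np.save('w0.npy',c); save(c,'w0.png'); print(np.array(c['hand_eye']).round(4).tolist(),c['T'].round(3).tolist(),c['k1'],c['mtx'])
s=ctrl.get_state(); print(s['eef_pos'])
P=cloud(c); print(P.min(0),P.max(0))
Q=P[(P[:,2]>.07)&(P[:,2]<.083)]; print('rimpts',len(Q),Q.min(0),Q.max(0))
Q=P[(P[:,2]>.09)&(P[:,2]<.115)]; print('barpts',len(Q),Q.min(0),Q.max(0))
E
```

```text
clock: 1.6
eef_pos: [0.4799, -0.0048, 0.2991]
tcp_rot: [-0.001, -0.007, 1.0, 0.0]
force: [-1.0, 0.5, -0.0]
width: 0.0858
gripper_force: 0.0
[[-0.0004, 0.962, 0.2732, 0.0696], [1.0, 0.0008, -0.0016, 0.0], [-0.0018, 0.2732, -0.962, -0.142], [0.0, 0.0, 0.0, 1.0]] [[-0.014, -0.962, -0.272, 0.41], [1.0, -0.013, -0.006, -0.006], [0.002, -0.272, 0.962, 0.441], [0.0, 0.0, 0.0, 1.0]] 0.020185830008451065 [[419.88963274   0.         310.79925921]
 [  0.         419.88963274 242.11350206]
 [  0.           0.           1.        ]]
[ 0.47907071 -0.00336061  0.29921188]
[ 0.29785978 -0.37172608 -0.00464256] [0.85661554 0.38506549 0.39275074]
rimpts 1620 [ 0.55971267 -0.04605887  0.07000109] [0.64113877 0.29799359 0.08294773]
barpts 1649 [ 0.48768859 -0.01546498  0.09005322] [0.63978341 0.29573275 0.11499636]
```

View pics/w0.png

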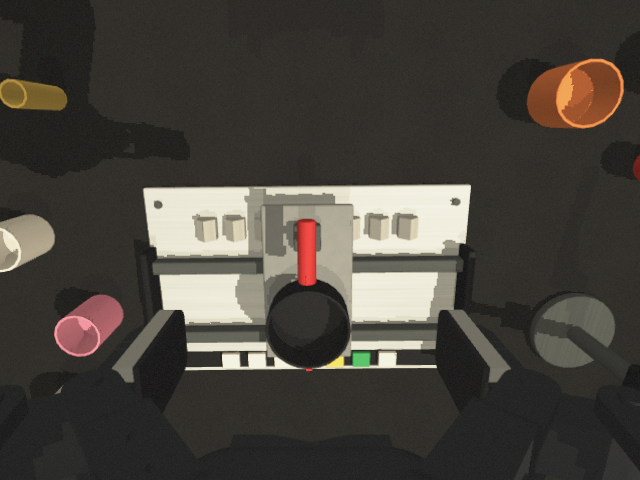

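Wrist view: bar at (308,250), well at (308,322), yellow tag (337,362) with green (361,358) next to it. The camera sits on the robot side of the hand. I'll measure the bar, the well and the tags from this view.

```bash
cat > caddy.py <<'E'
from h import *; from meas import cmask
def circ(T):
    T=T.copy()
    for _ in range(4):
        A=np.c_[2*T,np.ones(len(T))]; s=np.linalg.lstsq(A,(T**2).sum(1),rcond=None)[0]; r=np.sqrt(s[2]+s[:2]@s[:2])
        e=abs(np.hypot(*(T-s[:2]).T)-r); T=T[e<max(.0015,2*e.std())]
    return s[:2],r,len(T)
def well(c,near):
    P=cloud(c); n=np.array(near)
    Q=P[(abs(P[:,2]-.080)<.004)&(np.hypot(*(P[:,:2]-n).T)<.05)][:,:2]
    ct,r=cv2.minEnclosingCircle(Q.astype(np.float32)); return np.round(ct,4),round(r,4),circ(Q)
def bar(c,box):
    P=cloud(c,cmask(c,'d',box)); z=np.percentile(P[:,2],95); Q=P[P[:,2]>z-.005]
    return [Q.mean(0).round(4),((Q.min(0)+Q.max(0))/2).round(4),round(z,4),np.polyfit(Q[:,0],Q[:,1],1).round(4)]
E
python3 - <<'E'
from caddy import *
c=np.load('w0.npy',allow_pickle=True).item()
print('well',well(c,(.6,-.005))); print('bar',bar(c,(290,210,325,290)))
for k,b in(('e',(325,345,348,372)),('g',(350,345,375,372)),('d',(300,365,316,373))):
    P=cloud(c,cmask(c,k,b)); print(k,P.mean(0).round(4),P.min(0).round(4),P.max(0).round(4),len(P))
t=np.load('top0.npy',allow_pickle=True).item(); print('top well',well(t,(.6,-.005)))
s=np.load('side0.npy',allow_pickle=True).item(); print('side well',well(s,(.6,-.005)),bar(s,(295,262,325,285)))
P=cloud(s,cmask(s,'g',(345,250,365,270)));print(P.mean(0))
E
python3 plan.py 0.5145 -0.0065 0.081 1.1
```

```text
well (array([ 0.6005, -0.0053]), 0.0413, (array([ 0.59987984, -0.00560628]), np.float64(0.03914010551973974), 834))
bar [array([ 0.5142, -0.0076,  0.106 ]), array([ 0.5157, -0.0071,  0.1062]), np.float64(0.1079), array([ 0.0247, -0.0203])]
e [0.6719 0.0287 0.0168] [0.6291 0.0139 0.0072] [0.6813 0.0371 0.0808] 108
g [0.6691 0.0556 0.013 ] [0.6614 0.0456 0.008 ] [0.6786 0.0666 0.0163] 258
d [ 0.6653 -0.0034  0.0434] [ 0.6642 -0.0055  0.042 ] [ 0.6667 -0.0012  0.0447] 10
top well (array([ 0.6013, -0.0045]), 0.0411, (array([ 0.60071651, -0.00428085]), np.float64(0.03921569956797564), 108))
side well (array([ 0.602 , -0.0086]), 0.0432, (array([ 0.60047945, -0.00736316]), np.float64(0.0392072423750036), 103)) [array([ 0.5148, -0.014 ,  0.1052]), array([ 0.5158, -0.0119,  0.1063]), np.float64(0.1076), array([ 0.0164, -0.0225])]
[0.67627716 0.05358173 0.0127321 ]
shift [-0.0713 -0.0076  0.4363] turn [ 0.0002 -0.0004 -0.0011] |d|mm 221.1 deg 0.2
```

```bash
python3 -m creep '-0.0713 -0.006 0.1 0 0 0 -1;-0.0713 -0.006 0.2 0 0 0 -1;-0.0713 -0.006 0.31 0 0 0 -0.4;-0.0713 -0.006 0.4 0 0 0 -0.3;-0.0713 -0.006 0.436 0 0 0 -0.3' 60 && python3 -m creep '0 0 0 0 0 0 0.2;0 0 0 0 0 0 1;0 0 0 0 0 0 1;0 0 0 0 0 0 1;0 0 0 0 0 0 1' 60 && python3 plan.py 0.5145 -0.0065 0.105 1.1
```

```text
clock: 2.28
eef_pos: [0.5128, -0.0035, 0.0796]
tcp_rot: [-0.002, -0.01, 1.0, 0.001]
force: [0.6, 0.2, 0.1]
width: 0.0552
gripper_force: 0.0
clock: 2.9
eef_pos: [0.515, -0.0065, 0.0833]
tcp_rot: [0.001, -0.009, 1.0, -0.002]
force: [-3.0, -9.4, 1.8]
width: 0.0138
gripper_force: 58.4
shift [ 0.0009 -0.0001 -0.0435] turn [-0.0011  0.0006 -0.0004] |d|mm 21.7 deg 0.2
```

```bash
python3 -m creep '0 0 -0.02 0 0 0 1;0 0 -0.046 0 0 0 1;0 0 -0.046 0 0 0 1' && python3 -m creep '0 0.02 0 0 0 0 1;0 0.04 0 0 0 0 1;0 0.06 0 0 0 0 1;0 0.06 0 0 0 0 1' && python3 -m creep '0 0 0.02 0 0 0 1;0 0 0.044 0 0 0 1;0 0 0.044 0 0 0 1;0 0 0.044 0 0 0 0;0 0 0.044 0 0 0 -0.4'
python3 -m creep '0 0 0 0 0 0 -0.4;0 0 -0.1 0 0 0 -0.4;0 0 -0.2 0 0 0 -0.4;0 0 -0.3 0 0 0 -1;0 0 -0.4 0 0 0 -1'
python3 - <<'E'
from caddy import *
c=grab('top'); np.save('top1.npy',c); save(c,'top1.png'); s=ctrl.get_state(); print(s['eef_pos'],s['tcp_rot'])
w=grab('wrist'); np.save('w1.npy',w)
print('top well',well(c,(.6,.025)),'wr',well(w,(.6,.025)));
for q,k,b in((c,'e',(315,190,345,210)),(c,'g',(305,190,345,210))):
    m=cmask(q,k,b)
    if m is not None: P=cloud(q,m); print(k,P.mean(0).round(4),len(P))
E
```

```text
clock: 3.28
eef_pos: [0.5148, -0.0049, 0.1059]
tcp_rot: [0.001, -0.009, 1.0, -0.0]
force: [2.0, -0.6, -7.0]
width: 0.0144
gripper_force: 59.0
clock: 3.78
eef_pos: [0.514, 0.0262, 0.1047]
tcp_rot: [-0.0, -0.009, 1.0, 0.0]
force: [1.9, 1.5, -7.6]
width: 0.0139
gripper_force: 59.1
clock: 4.4
eef_pos: [0.5143, 0.0248, 0.0827]
tcp_rot: [0.0, -0.009, 1.0, 0.0]
force: [0.6, -0.1, -1.4]
width: 0.0497
gripper_force: 0.0
clock: 5.03
eef_pos: [0.5139, 0.0251, 0.2845]
tcp_rot: [0.0, -0.009, 1.0, 0.0]
force: [1.2, 0.0, 0.7]
width: 0.0851
gripper_force: 0.0
[0.51569632 0.02481417 0.29119263] [ 0.00564692 -0.00894919  0.99994344 -0.00106888]
top well (array([0., 0.]), 0.0, (array([0., 0.]), np.float64(0.0), 0)) wr (array([0.6001, 0.0253]), 0.0412, (array([0.59932544, 0.02516497]), np.float64(0.03908275893324652), 900))
  ret = _var(a, axis=axis, dtype=dtype, out=out, ddof=ddof,
  arrmean = um.true_divide(arrmean, div, out=arrmean,
  ret = ret.dtype.type(ret / rcount)
```

```bash
python3 - <<'E'
from caddy import *
w=np.load('w1.npy',allow_pickle=True).item(); print('bar',bar(w,(200,150,440,330)))
E
python3 plan.py 0.38 -0.389 0.25 1.0
```

```text
bar [array([0.513 , 0.0231, 0.106 ]), array([0.5149, 0.0236, 0.1059]), np.float64(0.1079), array([0.0296, 0.0079])]
shift [ 0.2868 -0.8225  0.0747] turn [-0.0006  0.0032  0.0001] |d|mm 437.1 deg 0.6
```

```bash
python3 -m creep '0.03 -0.1 0 0 0 0 -1;0.07 -0.21 0 0 0 0 -1;0.11 -0.32 0.01 0 0 0 -1;0.15 -0.43 0.02 0 0 0 -1;0.19 -0.54 0.03 0 0 0 -1' && python3 -m creep '0.04 -0.11 0.01 0 0 0 -1;0.08 -0.22 0.025 0 0 0 -1;0.097 -0.283 0.045 0 0 0 -1;0.097 -0.283 0.045 0 0 0 -1;0.097 -0.283 0.045 0 0 0 -1'
cat > cupw.py <<'E'
import sys; from caddy import *; from meas import H,RAD
def cupw(c,k,near,zb=0,box=(0,0,640,480),m=None):
    m=cmask(c,k,box) if m is None else m
    P=cloud(c,m); P=P[np.hypot(*(P[:,:2]-np.array(near)).T)<.06]; T=P[abs(P[:,2]-zb-H[k])<.004][:,:2]
    ct,r=cv2.minEnclosingCircle(T.astype(np.float32)); return np.round(ct,4),round(r,4),[np.round(v,4) for v in circ(T)],round(np.percentile(P[:,2],98),4),RAD[k]
if __name__=='__main__':
    k,x,y=sys.argv[1],*map(float,sys.argv[2:4]); zb=float(sys.argv[4]) if len(sys.argv)>4 else 0
    c=grab('wrist'); np.save('wl.npy',c); save(c,'wl.png'); print(cupw(c,k,(x,y),zb)); s=ctrl.get_state(); print(s['eef_pos'].round(4) if hasattr(s['eef_pos'],'round') else s['eef_pos'])
E
python3 cupw.py a 0.4117 -0.389; python3 plan.py 0.4117 -.389 .045 1
```

```text
clock: 5.75
eef_pos: [0.423, -0.2482, 0.2672]
tcp_rot: [-0.0, -0.009, 1.0, 0.0]
force: [0.5, -0.0, 0.4]
width: 0.0855
gripper_force: 0.0
clock: 6.38
eef_pos: [0.3781, -0.3884, 0.2451]
tcp_rot: [-0.0, -0.009, 1.0, 0.0]
force: [0.1, 0.4, 0.5]
width: 0.0857
gripper_force: 0.0
(array([ 0.4108, -0.3896]), 0.0339, [array([ 0.4103, -0.39  ]), np.float64(0.0323), np.int64(496)], np.float64(0.0499), 0.034)
[ 0.3783 -0.3881  0.2454]
shift [-0.0667 -0.003   0.4009] turn [0.     0.     0.0004] |d|mm 203.2 deg 0.1
```

```bash
python3 -m creep '-0.065 -0.003 0.11 0 0 0 -1;-0.065 -0.003 0.22 0 0 0 -1;-0.065 -0.003 0.34 0 0 0 -1;-0.065 -0.003 0.437 0 0 0 -1;-0.065 -0.003 0.437 0 0 0 -1' 40 && python3 -m creep '0 0 0 0 0 0 -1;0 0 0 0 0 0 0;0 0 0 0 0 0 1;0 0 0 0 0 0 1;0 0 0 0 0 0 1' 40 && python3 -m creep '0 0 -0.1 0 0 0 1;0 0 -0.22 0 0 0 1;0 0 -0.22 0 0 0 1' && python3 cupw.py a 0.4117 -0.389 0.11; python3 plan.py .600 .0252 .138 1.1
```

```text
clock: 7.05
eef_pos: [0.41, -0.3878, 0.0248]
tcp_rot: [-0.002, -0.009, 1.0, 0.003]
force: [0.8, -0.4, 0.0]
width: 0.0853
gripper_force: 0.0
clock: 7.68
eef_pos: [0.4113, -0.3907, 0.0298]
tcp_rot: [0.001, -0.009, 1.0, -0.002]
force: [-1.1, 1.8, 11.5]
width: 0.0668
gripper_force: 42.1
clock: 8.05
eef_pos: [0.4118, -0.3917, 0.1427]
tcp_rot: [0.003, -0.009, 1.0, -0.005]
force: [-0.5, 0.1, -1.4]
width: 0.0667
gripper_force: 46.5
(array([ 0.4115, -0.3916]), 0.0347, [array([ 0.4101, -0.3913]), np.float64(0.032), np.int64(5625)], np.float64(0.1624), 0.034)
[ 0.4109 -0.3905  0.1397]
shift [-3.928e-01  8.247e-01  6.000e-04] turn [-0.0016  0.001  -0.0005] |d|mm 456.7 deg 0.3
```

View pics/wl.png

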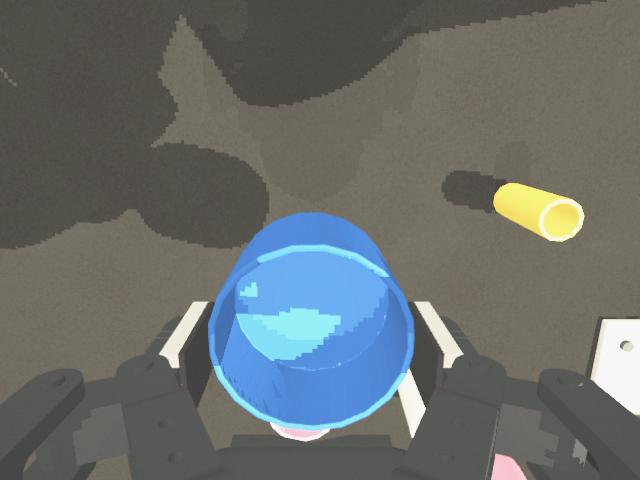

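```bash
python3 -m creep '-0.05 0.1 -0.05 0 0 0 1;-0.1 0.21 -0.05 0 0 0 1;-0.15 0.32 -0.05 0 0 0 1;-0.2 0.43 -0.05 0 0 0 1;-0.25 0.54 -0.05 0 0 0 1' && python3 -m creep '-0.06 0.12 0 0 0 0 1;-0.12 0.24 0 0 0 0 1;-0.14 0.283 0 0 0 0 1;-0.14 0.283 0 0 0 0 1;-0.14 0.283 0 0 0 0 1' && python3 cupw.py a 0.600 0.025 0.138; python3 - <<'E'
from caddy import *
c=np.load('wl.npy',allow_pickle=True).item(); print(well(c,(.6,.025)))
E
python3 plan.py .600 .0252 .079 1.1
```

```text
clock: 8.72
eef_pos: [0.5307, -0.1157, 0.161]
tcp_rot: [-0.001, -0.009, 1.0, 0.0]
force: [1.0, -0.8, -1.4]
width: 0.067
gripper_force: 46.6
clock: 9.35
eef_pos: [0.5976, 0.0244, 0.1611]
tcp_rot: [-0.001, -0.009, 1.0, -0.0]
force: [0.3, -0.2, -2.1]
width: 0.0666
gripper_force: 46.6
(array([0., 0.]), 0.0, [array([0., 0.]), np.float64(0.0), np.int64(0)], np.float64(0.1811), 0.034)
[0.5976 0.024  0.1614]
(array([0.5973, 0.0252]), 0.0408, (array([0.59934497, 0.02508398]), np.float64(0.03886518709083224), 1178))
shift [-0.0049  0.0023  0.1647] turn [-0.     -0.0004 -0.0008] |d|mm 82.4 deg 0.2
  ret = _var(a, axis=axis, dtype=dtype, out=out, ddof=ddof,
  arrmean = um.true_divide(arrmean, div, out=arrmean,
  ret = ret.dtype.type(ret / rcount)
```

```bash
python3 -m creep '-0.005 0.0023 0.05 0 0 0 1;-0.005 0.0023 0.1 0 0 0 1;-0.005 0.0023 0.14 0 0 0 1;-0.005 0.0023 0.158 0 0 0 1;-0.005 0.0023 0.16 0 0 0 1' && python3 -m creep '0 0 0.002 0 0 0 1;0 0 0.004 0 0 0 1;0 0 0.004 0 0 0 1'; python3 plan.py .600 .0252 .079 1.1;
```

```text
clock: 10.02
eef_pos: [0.6005, 0.0254, 0.0817]
tcp_rot: [-0.0, -0.008, 1.0, 0.0]
force: [0.3, -0.8, -1.2]
width: 0.0665
gripper_force: 46.6
clock: 10.4
eef_pos: [0.6008, 0.0261, 0.0801]
tcp_rot: [0.0, -0.009, 1.0, -0.0]
force: [0.3, -0.3, -1.6]
width: 0.0667
gripper_force: 46.6
shift [ 0.0015 -0.0017  0.0023] turn [-0.      0.0002 -0.0005] |d|mm 1.6 deg 0.1
```

Weight is still on the gripper and nothing has touched yet. I'll go down gently until contact, then release and lift.

```bash
python3 -m creep '0.001 -0.001 0.004 0 0 0 1;0.001 -0.001 0.006 0 0 0 1;0.001 -0.001 0.006 0 0 0 1' && python3 -m creep '0 0 0 0 0 0 0;0 0 0 0 0 0 -1;0 0 0 0 0 0 -1;0 0 0 0 0 0 -1' && python3 -m creep '0 0 -0.1 0 0 0 -1;0 0 -0.2 0 0 0 -1;0.06 0 -0.32 0 0 0 -1;0.08 0 -0.34 0 0 0 -1;0.08 0 -0.34 0 0 0 -1'
python3 cupw.py a 0.600 0.025 0.05; python3 - <<'E'
from caddy import *
c=np.load('wl.npy',allow_pickle=True).item(); print(well(c,(.6,.025)))
c=grab('top'); np.save('top2.npy',c);save(c,'top2.png')
import meas
for k,b in dict(b=(225,290,265,330),c=(440,235,475,270),d=(188,268,218,296),e=(430,298,456,320)).items(): print(k,meas.cup(c,k,b))
E
python3 plan.py .3534 .234 .25 1
```

```text
clock: 10.78
eef_pos: [0.6008, 0.0255, 0.0797]
tcp_rot: [0.002, -0.009, 1.0, -0.001]
force: [-6.4, 0.4, 18.5]
width: 0.0666
gripper_force: 48.3
clock: 11.28
eef_pos: [0.6001, 0.0256, 0.0766]
tcp_rot: [-0.0, -0.009, 1.0, 0.0]
force: [0.1, -0.3, -0.9]
width: 0.0852
gripper_force: 0.0
clock: 11.9
eef_pos: [0.5599, 0.0249, 0.2472]
tcp_rot: [0.001, -0.009, 1.0, -0.0]
force: [-0.4, -0.0, 0.3]
width: 0.0854
gripper_force: 0.0
(array([0.6002, 0.0259]), 0.034, [array([0.5999, 0.0259]), np.float64(0.0323), np.int64(1028)], np.float64(0.0999), 0.034)
[0.56   0.0249 0.2458]
(array([0.6001, 0.0245]), 0.0411, (array([0.59559668, 0.02388637]), np.float64(0.03604849553523171), 668))
b (array([0.3834, 0.2347]), 0.0292, array([0.3837, 0.2347]), 0.0273, 85, np.float64(0.0609))
c (array([ 0.5307, -0.3025]), 0.0246, array([ 0.5309, -0.3014]), 0.0219, 85, np.float64(0.064))
d (array([0.4486, 0.3425]), 0.0184, array([0.4489, 0.3427]), 0.0161, 58, np.float64(0.0687))
e (array([ 0.3909, -0.2556]), 0.0127, array([ 0.3905, -0.2561]), 0.0107, 41, np.float64(0.0676))
shift [ 0.406   0.4254 -0.0085] turn [ 0.0002 -0.0008  0.    ] |d|mm 294.0 deg 0.2
```

```bash
python3 -m creep '0.07 0.075 0 0 0 0 -1;0.15 0.16 0 0 0 0 -1;0.23 0.245 0 0 0 0 -1;0.31 0.33 0 0 0 0 -1;0.39 0.41 0 0 0 0 -1' && python3 -m creep '0.018 0.018 0 0 0 0 -1;0.018 0.018 0 0 0 0 -1;0.018 0.018 0 0 0 0 -1;0.018 0.018 0 0 0 0 -1'; python3 cupw.py b .3835 .234; python3 plan.py .3837 .234 .026 1
```

```text
clock: 12.62
eef_pos: [0.3603, 0.2275, 0.2452]
tcp_rot: [-0.002, -0.009, 1.0, -0.0]
force: [0.6, 0.2, 0.2]
width: 0.0854
gripper_force: 0.0
clock: 13.12
eef_pos: [0.3533, 0.2346, 0.2465]
tcp_rot: [-0.0, -0.008, 1.0, -0.0]
force: [-0.7, -0.7, -0.1]
width: 0.0853
gripper_force: 0.0
(array([0.3841, 0.2361]), 0.0261, [array([0.3836, 0.2355]), np.float64(0.0258), np.int64(71)], np.float64(0.0503), 0.0285)
[0.3532 0.2347 0.2466]
shift [-0.0612 -0.0023  0.4411] turn [-0.0001 -0.0001 -0.0004] |d|mm 222.7 deg 0.1
```

```bash
sed -i 's/m=cmask(c,k,box) if m is None else m/m=None/; s/P=P\[np.hypot(\*(P\[:,:2\]-np.array(near)).T)<.06\]/P=P[np.hypot(*(P[:,:2]-np.array(near)).T)<RAD[k]+.014]/' cupw.py; python3 cupw.py b .3837 .235
```

```text
(array([0.3835, 0.2356]), 0.0286, [array([0.3832, 0.2355]), np.float64(0.0269), np.int64(682)], np.float64(0.3299), 0.0285)
[0.353  0.2347 0.2466]
```

```bash
python3 -m creep '-0.061 0.0007 0.11 0 0 0 -1;-0.061 0.0007 0.22 0 0 0 -1;-0.061 0.0007 0.33 0 0 0 -1;-0.061 0.0007 0.431 0 0 0 -1;-0.061 0.0007 0.431 0 0 0 -1' 40 && python3 -m creep '0 0 0 0 0 0 -1;0 0 0 0 0 0 0;0 0 0 0 0 0 1;0 0 0 0 0 0 1;0 0 0 0 0 0 1' 40 && python3 -m creep '0 0 -0.1 0 0 0 1;0 0 -0.2 0 0 0 1;0 0 -0.3 0 0 0 1;0 0 -0.3 0 0 0 1;0 0 -0.3 0 0 0 1' && python3 cupw.py b 0.3835 0.235 0.153; python3 plan.py .600 .0257 .181 1.1
```

```text
clock: 13.85
eef_pos: [0.3816, 0.2354, 0.0292]
tcp_rot: [-0.003, -0.008, 1.0, -0.001]
force: [1.2, -0.1, 0.8]
width: 0.0854
gripper_force: 0.0
clock: 14.48
eef_pos: [0.3837, 0.2364, 0.0332]
tcp_rot: [0.002, -0.009, 1.0, 0.0]
force: [-2.1, 0.3, 13.9]
width: 0.0554
gripper_force: 39.7
clock: 15.1
eef_pos: [0.3823, 0.236, 0.1809]
tcp_rot: [-0.0, -0.009, 1.0, -0.0]
force: [-0.2, -0.4, -2.5]
width: 0.0555
gripper_force: 44.2
(array([0.3753, 0.2356]), 0.0409, [array([0.3752, 0.2358]), np.float64(0.0301), np.int64(503)], np.float64(0.2696), 0.0285)
[0.3822 0.2359 0.1803]
shift [-0.4282 -0.428  -0.002 ] turn [-0.0002 -0.0007 -0.0005] |d|mm 302.7 deg 0.2
```

```bash
python3 -m creep '-0.08 -0.08 0 0 0 0 1;-0.16 -0.16 0 0 0 0 1;-0.24 -0.24 0 0 0 0 1;-0.32 -0.32 0 0 0 0 1;-0.40 -0.40 0 0 0 0 1' && python3 -m creep '-0.028 -0.028 0 0 0 0 1;-0.028 -0.028 0 0 0 0 1;-0.028 -0.028 0 0 0 0 1;-0.028 -0.028 0 0 0 0 1'; cat > held.py <<'E'
import sys; from caddy import *
# colour-masked rim of the held cup: points in top 4 mm; prints centre and underside offset below TCP
from meas import H
k=sys.argv[1]; s=ctrl.get_state(); c=grab('wrist'); np.save('wl.npy',c)
P=cloud(c,cmask(c,k,(150,100,480,480))); e=np.array(s['eef_pos']); P=P[(np.hypot(*(P[:,:2]-e[:2]).T)<.05)&(abs(P[:,2]-e[2]-.02)<.03)]
z=np.percentile(P[:,2],98); T=P[P[:,2]>z-.005][:,:2]; ct,r=cv2.minEnclosingCircle(T.astype(np.float32))
print('rim z',z.round(4),'ctr-tcp',(np.array(ct)-e[:2]).round(4),round(r,4),'n',len(T),'underside below tcp',(e[2]-(z-H[k])).round(4),'tcp',e.round(4))
E
python3 held.py b;  python3 plan.py .600 .0257 .105 1.1
```

```text
clock: 15.78
eef_pos: [0.587, 0.0382, 0.1794]
tcp_rot: [-0.002, -0.009, 1.0, 0.0]
force: [-0.0, -0.2, -1.0]
width: 0.0551
gripper_force: 44.2
clock: 16.27
eef_pos: [0.6, 0.0269, 0.1812]
tcp_rot: [-0.0, -0.009, 1.0, 0.0]
force: [-0.8, 0.7, -0.7]
width: 0.0552
gripper_force: 44.2
rim z 0.201 ctr-tcp [ 0.0002 -0.0001] 0.029 n 5271 underside below tcp 0.0333 tcp [0.6    0.0269 0.1812]
shift [ 0.0002 -0.0022  0.1528] turn [ 0.     -0.0001 -0.0002] |d|mm 76.4 deg 0.0
```

```bash
python3 -m creep '0 -0.0022 0.05 0 0 0 1;0 -0.0022 0.1 0 0 0 1;0 -0.0022 0.13 0 0 0 1;0 -0.0022 0.15 0 0 0 1;0 -0.0022 0.156 0 0 0 1' && python3 -m creep '0 0 0.004 0 0 0 1;0 0 0.007 0 0 0 1;0 0 0.007 0 0 0 1' 
```

```text
clock: 16.95
eef_pos: [0.6007, 0.0249, 0.1032]
tcp_rot: [-0.0, -0.009, 1.0, 0.0]
force: [-0.1, 0.4, -0.3]
width: 0.0555
gripper_force: 44.1
clock: 17.32
eef_pos: [0.6009, 0.0248, 0.1004]
tcp_rot: [0.0, -0.009, 1.0, -0.0]
force: [-1.4, -0.9, 1.7]
width: 0.0552
gripper_force: 44.4
```

```bash
python3 -m creep '0 0.001 0.002 0 0 0 1;0 0.001 0.002 0 0 0 -0.3;0 0.001 0.002 0 0 0 -1;0 0.001 0.002 0 0 0 -1;0 0.001 0.002 0 0 0 -1' && python3 -m creep '0 0 -0.1 0 0 0 -1;0 0 -0.2 0 0 0 -1;0.06 0 -0.28 0 0 0 -1;0.08 0 -0.29 0 0 0 -1;0.08 0 -0.29 0 0 0 -1'
python3 cupw.py b 0.600 0.025 0.067;python3 - <<'E'
from caddy import *
c=grab('top'); np.save('top2.npy',c);save(c,'top2.png')
import meas
for k,b in dict(c=(440,235,475,270),d=(188,268,218,296),e=(430,298,456,320)).items(): print(k,meas.cup(c,k,b))
E
python3 plan.py .5 -.304 .25 1
```

```text
clock: 17.95
eef_pos: [0.6006, 0.0254, 0.0987]
tcp_rot: [-0.0, -0.009, 1.0, 0.0]
force: [-0.2, -0.2, 0.4]
width: 0.0854
gripper_force: 0.0
clock: 18.58
eef_pos: [0.5603, 0.0247, 0.2436]
tcp_rot: [-0.0, -0.009, 1.0, 0.0]
force: [1.0, -0.3, 0.2]
width: 0.0856
gripper_force: 0.0
(array([0.6008, 0.0251]), 0.0288, [array([0.6004, 0.0252]), np.float64(0.0269), np.int64(1037)], np.float64(0.1197), 0.0285)
[0.5605 0.0246 0.2428]
c (array([ 0.5316, -0.3018]), 0.0243, array([ 0.5309, -0.3015]), 0.0219, 79, np.float64(0.0653))
d (array([0.4495, 0.3422]), 0.0179, array([0.449 , 0.3426]), 0.0162, 58, np.float64(0.066))
e (array([ 0.3906, -0.2561]), 0.0118, array([ 0.3905, -0.2562]), 0.0105, 40, np.float64(0.0675))
shift [ 0.1329 -0.655  -0.0151] turn [ 0.0001 -0.0007  0.    ] |d|mm 334.3 deg 0.1
```

```bash
python3 -m creep '0.02 -0.11 0 0 0 0 -1;0.04 -0.22 0 0 0 0 -1;0.06 -0.33 0 0 0 0 -1;0.08 -0.44 -0.01 0 0 0 -0.5;0.1 -0.55 -0.015 0 0 0 -0.5' && python3 -m creep '0.03 -0.105 0 0 0 0 -0.5;0.033 -0.105 0 0 0 0 -0.5;0.033 -0.105 0 0 0 0 -0.5;0.033 -0.105 0 0 0 0 -0.5'; python3 cupw.py c .531 -.303; python3 plan.py .5312 -.3035 .034 1; python3 - <<'E'
from caddy import *
c=np.load('wl.npy',allow_pickle=True).item(); P=cloud(c)
for x,y in((.60,-.245),(.515,-.385)):
    Q=P[(abs(P[:,2]-.055)<.005)&(np.hypot(P[:,0]-x,P[:,1]-y)<.05)]; print(len(Q),Q.min(0),Q.max(0))
E
```

```text
clock: 19.3
eef_pos: [0.5153, -0.2532, 0.25]
tcp_rot: [-0.001, -0.009, 1.0, 0.001]
force: [0.5, -0.4, 0.5]
width: 0.064
gripper_force: 0.0
clock: 19.8
eef_pos: [0.5004, -0.3029, 0.251]
tcp_rot: [-0.0, -0.01, 1.0, 0.0]
force: [0.5, 0.4, 0.7]
width: 0.0641
gripper_force: 0.0
(array([ 0.531 , -0.3031]), 0.023, [array([ 0.5307, -0.303 ]), np.float64(0.0214), np.int64(522)], np.float64(0.056), 0.023)
[ 0.5004 -0.3029  0.2512]
shift [-0.0615 -0.0026  0.4343] turn [ 0.0001 -0.0001  0.0006] |d|mm 219.3 deg 0.1
583 [ 0.59845249 -0.26207954  0.05000512] [ 0.64492167 -0.21902884  0.05746994]
667 [ 0.49802204 -0.41844764  0.05004884] [ 0.54333567 -0.3731585   0.05741909]
```

View pics/wl.png

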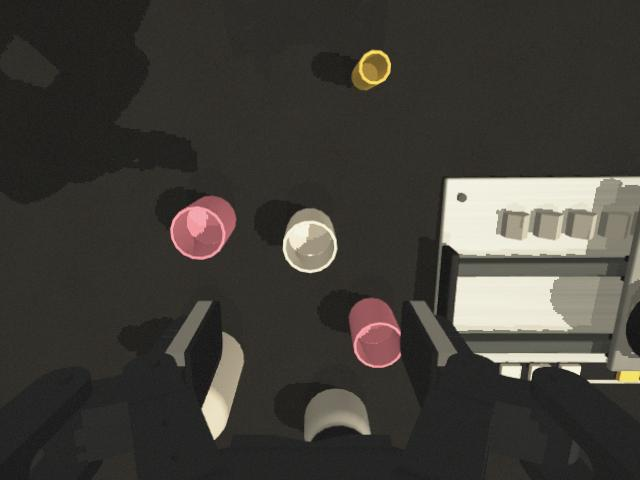

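```bash
python3 -m creep '-0.0612 -0.0015 0.11 0 0 0 -0.5;-0.0612 -0.0015 0.22 0 0 0 -0.5;-0.0612 -0.0015 0.33 0 0 0 -0.5;-0.0612 -0.0015 0.426 0 0 0 -0.5;-0.0612 -0.0015 0.426 0 0 0 -0.5' 40 && python3 -m creep '0 0 0 0 0 0 -0.5;0 0 0 0 0 0 0.2;0 0 0 0 0 0 1;0 0 0 0 0 0 1;0 0 0 0 0 0 1' 40 && python3 -m creep '0 0 -0.1 0 0 0 1;0 0 -0.2 0 0 0 1;0 0 -0.3 0 0 0 1;0 0 -0.33 0 0 0 1;0 0 -0.33 0 0 0 1' && python3 held.py c; python3 plan.py .6005 .0254 .203 1.1
```

```text
clock: 20.48
eef_pos: [0.5296, -0.3023, 0.0356]
tcp_rot: [-0.003, -0.009, 1.0, 0.002]
force: [0.1, -0.1, 1.3]
width: 0.0643
gripper_force: 0.0
clock: 21.1
eef_pos: [0.5316, -0.3047, 0.041]
tcp_rot: [0.002, -0.009, 1.0, -0.001]
force: [0.5, 1.3, 7.0]
width: 0.0442
gripper_force: 40.0
clock: 21.72
eef_pos: [0.5306, -0.3042, 0.2042]
tcp_rot: [0.001, -0.009, 1.0, -0.001]
force: [0.0, 0.3, -1.7]
width: 0.044
gripper_force: 41.6
rim z 0.2197 ctr-tcp [-0.0007  0.0007] 0.0235 n 3776 underside below tcp 0.0405 tcp [ 0.5306 -0.3042  0.2042]
shift [-1.522e-01  6.560e-01 -4.000e-04] turn [ 0.0002 -0.0002 -0.0005] |d|mm 336.7 deg 0.1
```

```bash
python3 -m creep '-0.025 0.11 0 0 0 0 1;-0.05 0.22 0 0 0 0 1;-0.075 0.33 0 0 0 0 1;-0.1 0.44 0 0 0 0 1;-0.125 0.545 0 0 0 0 1' && python3 -m creep '-0.027 0.111 0 0 0 0 1;-0.027 0.111 0 0 0 0 1;-0.027 0.111 0 0 0 0 1;-0.027 0.111 0 0 0 0 1'; python3 held.py c; python3 plan.py .6006 .0253 .1245 1.1
```

```text
clock: 22.4
eef_pos: [0.5877, -0.0286, 0.2013]
tcp_rot: [-0.002, -0.009, 1.0, 0.0]
force: [1.0, -0.3, -1.8]
width: 0.044
gripper_force: 41.6
clock: 22.9
eef_pos: [0.6005, 0.0238, 0.2026]
tcp_rot: [-0.001, -0.008, 1.0, 0.0]
force: [-0.1, -0.0, -1.3]
width: 0.0443
gripper_force: 41.6
shift [-0.0002  0.0029  0.1567] turn [ 0.     -0.0003 -0.0011] |d|mm 78.4 deg 0.2Traceback (most recent call last):
  File "held.py", line 6, in <module>
    z=np.percentile(P[:,2],98); T=P[P[:,2]>z-.005][:,:2]; ct,r=cv2.minEnclosingCircle(T.astype(np.float32))
    return _quantile_unchecked(
        a, q, axis, out, overwrite_input, method, keepdims, weights)
    return _ureduce(a,
                    func=_quantile_ureduce_func,
    ...<5 lines>...
                    overwrite_input=overwrite_input,
                    method=method)
    r = func(a, **kwargs)
    result = _quantile(arr,
                       quantiles=q,
    ...<2 lines>...
                       out=out,
                       weights=wgt)
    slices_having_nans = np.isnan(arr[-1, ...])
                                  ~~~^^^^^^^^^
IndexError: index -1 is out of bounds for axis 0 with size 0
```

```bash
python3 -m creep '0 0.0029 0.05 0 0 0 1;0 0.0029 0.1 0 0 0 1;0 0.0029 0.13 0 0 0 1;0 0.0029 0.145 0 0 0 1;0 0.0029 0.151 0 0 0 1' && python3 -m creep '0 0 0.004 0 0 0 1;0 0 0.007 0 0 0 1;0 0 0.007 0 0 0 1' 
```

```text
clock: 23.58
eef_pos: [0.6009, 0.0263, 0.128]
tcp_rot: [0.0, -0.009, 1.0, -0.0]
force: [0.3, -0.9, -0.5]
width: 0.0444
gripper_force: 41.6
clock: 23.95
eef_pos: [0.6011, 0.0264, 0.1251]
tcp_rot: [0.001, -0.009, 1.0, -0.0]
force: [-1.3, -0.6, 3.5]
width: 0.0439
gripper_force: 41.9
```

```bash
python3 -m creep '0 0 0.001 0 0 0 1;0 0 0.001 0 0 0 0.1;0 0 0.001 0 0 0 -0.5;0 0 0.001 0 0 0 -0.5' && python3 -m creep '0 0 -0.1 0 0 0 -0.5;0 0 -0.2 0 0 0 -0.5;0.06 0 -0.24 0 0 0 -1;0.08 0 -0.24 0 0 0 -1;0.08 0 -0.24 0 0 0 -1'
python3 cupw.py c 0.600 0.025 0.084;python3 - <<'E'
from caddy import *
c=grab('top'); np.save('top2.npy',c);save(c,'top2.png')
import meas
for k,b in dict(d=(188,268,218,296),e=(430,298,456,320)).items(): print(k,meas.cup(c,k,b))
E
python3 plan.py .418 .341 .25 1
```

```text
clock: 24.45
eef_pos: [0.6006, 0.0266, 0.1236]
tcp_rot: [-0.0, -0.009, 1.0, 0.0]
force: [-0.2, 0.5, 0.3]
width: 0.0636
gripper_force: 0.0
clock: 25.08
eef_pos: [0.5603, 0.0259, 0.2429]
tcp_rot: [-0.001, -0.009, 1.0, 0.0]
force: [0.3, 0.3, 0.9]
width: 0.0854
gripper_force: 0.0
(array([0.6006, 0.0269]), 0.0233, [array([0.6   , 0.0272]), np.float64(0.0214), np.int64(958)], np.float64(0.1399), 0.023)
[0.5607 0.0258 0.2426]
d (array([0.4492, 0.3425]), 0.0178, array([0.4489, 0.3427]), 0.0163, 60, np.float64(0.0656))
e (array([ 0.3913, -0.2558]), 0.0124, array([ 0.3906, -0.2563]), 0.0107, 38, np.float64(0.0667))
shift [ 0.2749  0.6353 -0.0141] turn [ 0.0001 -0.0006  0.    ] |d|mm 346.2 deg 0.1
```

```bash
python3 -m creep '0.045 0.105 0 0 0 0 -1;0.09 0.21 0 0 0 0 -1;0.135 0.315 0 0 0 0 -1;0.18 0.42 -0.005 0 0 0 -0.3;0.23 0.53 -0.014 0 0 0 -0.3' && python3 -m creep '0.045 0.105 0 0 0 0 -0.3;0.045 0.105 0 0 0 0 -0.3;0.045 0.105 0 0 0 0 -0.3;0.045 0.105 0 0 0 0 -0.3'; python3 cupw.py d .4485 .341; python3 plan.py .4485 .341 .043 1
```

```text
clock: 25.8
eef_pos: [0.4406, 0.2905, 0.2497]
tcp_rot: [-0.001, -0.009, 1.0, -0.0]
force: [1.0, 0.4, -0.2]
width: 0.0554
gripper_force: 0.0
clock: 26.3
eef_pos: [0.4185, 0.34, 0.2504]
tcp_rot: [-0.0, -0.008, 1.0, -0.0]
force: [0.4, 0.1, 0.5]
width: 0.0557
gripper_force: 0.0
(array([0.4488, 0.3426]), 0.0176, [array([0.4484, 0.3427]), np.float64(0.0159), np.int64(400)], np.float64(0.0589), 0.0175)
[0.4185 0.34   0.2506]
shift [-0.0603  0.0013  0.4151] turn [-0.0001 -0.0001 -0.0005] |d|mm 209.7 deg 0.1
```

```bash
python3 -m creep '-0.0604 0.0047 0.11 0 0 0 -0.3;-0.0604 0.0047 0.22 0 0 0 -0.3;-0.0604 0.0047 0.33 0 0 0 -0.3;-0.0604 0.0047 0.415 0 0 0 -0.3;-0.0604 0.0047 0.415 0 0 0 -0.3' 40 && python3 -m creep '0 0 0 0 0 0 -0.3;0 0 0 0 0 0 0.4;0 0 0 0 0 0 1;0 0 0 0 0 0 1;0 0 0 0 0 0 1' 40 && python3 -m creep '0 0 -0.1 0 0 0 1;0 0 -0.2 0 0 0 1;0 0 -0.3 0 0 0 1;0 0 -0.37 0 0 0 1;0 0 -0.37 0 0 0 1' && python3 held.py d; python3 plan.py .6005 .0265 .225 1.1
```

```text
clock: 26.98
eef_pos: [0.4471, 0.3423, 0.0411]
tcp_rot: [-0.003, -0.008, 1.0, -0.001]
force: [0.0, 0.7, 0.3]
width: 0.0559
gripper_force: 0.0
clock: 27.6
eef_pos: [0.4489, 0.344, 0.0455]
tcp_rot: [0.002, -0.009, 1.0, 0.001]
force: [-0.6, -1.6, 6.5]
width: 0.0331
gripper_force: 39.1
clock: 28.22
eef_pos: [0.4485, 0.3442, 0.2321]
tcp_rot: [0.003, -0.009, 1.0, 0.002]
force: [0.1, -1.1, -0.9]
width: 0.0337
gripper_force: 40.2
rim z 0.2461 ctr-tcp [-0.0007  0.0004] 0.0174 n 2149 underside below tcp 0.045 tcp [0.4485 0.3442 0.2321]
shift [-0.294  -0.64    0.0095] turn [ 0.0004  0.0009 -0.0005] |d|mm 352.2 deg 0.2
```

```bash
python3 -m creep '-0.03 -0.11 0 0 0 0 1;-0.07 -0.22 0 0 0 0 1;-0.12 -0.33 0 0 0 0 1;-0.17 -0.43 0 0 0 0 1;-0.22 -0.53 0 0 0 0 1' && python3 -m creep '-0.073 -0.11 0.01 0 0 0 1;-0.073 -0.11 0.01 0 0 0 1;-0.073 -0.11 0.01 0 0 0 1;-0.073 -0.11 0.01 0 0 0 1'; python3 held.py d; python3 plan.py .6006 .0266 .146 1.1
```

```text
clock: 28.9
eef_pos: [0.5625, 0.0789, 0.2271]
tcp_rot: [-0.001, -0.009, 1.0, 0.0]
force: [0.8, -0.6, -0.3]
width: 0.0336
gripper_force: 40.3
clock: 29.4
eef_pos: [0.5993, 0.0276, 0.2232]
tcp_rot: [-0.0, -0.01, 1.0, 0.0]
force: [0.1, 1.0, -0.8]
width: 0.034
gripper_force: 40.3
rim z 0.2373 ctr-tcp [ 0.     -0.0001] 0.0179 n 2414 underside below tcp 0.0449 tcp [0.5993 0.0276 0.2232]
shift [-0.0025 -0.0021  0.1549] turn [ 0.     -0.0001 -0.    ] |d|mm 77.5 deg 0.0
```

Target underside is 0.101, so TCP 0.146.

```bash
python3 -m creep '-0.0025 -0.0015 0.05 0 0 0 1;-0.0025 -0.0015 0.1 0 0 0 1;-0.0025 -0.0015 0.13 0 0 0 1;-0.0025 -0.0015 0.145 0 0 0 1;-0.0025 -0.0015 0.15 0 0 0 1' && python3 -m creep '0 0 0.003 0 0 0 1;0 0 0.006 0 0 0 1;0 0 0.006 0 0 0 1' 
```

```text
clock: 30.08
eef_pos: [0.6013, 0.0259, 0.1485]
tcp_rot: [0.0, -0.009, 1.0, 0.0]
force: [-0.2, -0.4, -0.7]
width: 0.0337
gripper_force: 40.3
clock: 30.45
eef_pos: [0.6017, 0.0257, 0.1465]
tcp_rot: [0.001, -0.009, 1.0, -0.0]
force: [-1.9, 0.3, 5.4]
width: 0.0331
gripper_force: 40.7
```

```bash
python3 -m creep '0 0 0.001 0 0 0 1;0 0 0.001 0 0 0 0.4;0 0 0.001 0 0 0 -0.3;0 0 0.001 0 0 0 -0.3' && python3 -m creep '0 0 -0.08 0 0 0 -0.3;0 0 -0.16 0 0 0 -0.3;0.06 0 -0.2 0 0 0 -0.3;0.08 0 -0.2 0 0 0 -0.3;0.08 0 -0.2 0 0 0 -0.3'
python3 cupw.py d 0.600 0.026 0.101
python3 plan.py .361 -.2575 .25 1
```

```text
clock: 30.95
eef_pos: [0.6012, 0.0255, 0.1447]
tcp_rot: [-0.0, -0.009, 1.0, -0.0]
force: [0.2, -1.3, -0.0]
width: 0.0556
gripper_force: 0.0
clock: 31.58
eef_pos: [0.5608, 0.0249, 0.244]
tcp_rot: [-0.001, -0.009, 1.0, 0.0]
force: [0.0, 0.8, 0.0]
width: 0.0558
gripper_force: 0.0
(array([0.6009, 0.0243]), 0.0177, [array([0.6005, 0.0244]), np.float64(0.0159), np.int64(809)], np.float64(0.1598), 0.0175)
[0.5612 0.0249 0.2438]
shift [ 0.4102 -0.5578 -0.012 ] turn [ 0.0001 -0.0005 -0.    ] |d|mm 346.2 deg 0.1
```

```bash
python3 -m creep '0.07 -0.095 0 0 0 0 -0.3;0.14 -0.19 0 0 0 0 -0.3;0.21 -0.285 0 0 0 0 -0.3;0.28 -0.38 -0.005 0 0 0 -0.3;0.35 -0.475 -0.012 0 0 0 -0.5' && python3 -m creep '0.06 -0.083 0 0 0 0 -0.3;0.06 -0.083 0 0 0 0 -0.4;0.06 -0.083 0 0 0 0 -0.3;0.06 -0.083 0 0 0 0 -0.3'; python3 cupw.py e .391 -.2575; python3 plan.py .391 -.2575 .046 1
```

```text
clock: 32.25
eef_pos: [0.3895, -0.2173, 0.25]
tcp_rot: [-0.001, -0.009, 1.0, 0.001]
force: [1.0, 0.2, -0.1]
width: 0.0643
gripper_force: 0.0
clock: 32.75
eef_pos: [0.3618, -0.2568, 0.2505]
tcp_rot: [-0.0, -0.01, 1.0, 0.0]
force: [-1.0, -0.3, 0.7]
width: 0.0555
gripper_force: 0.0
(array([ 0.391 , -0.2579]), 0.0121, [array([ 0.3906, -0.258 ]), np.float64(0.0105), np.int64(268)], np.float64(0.0619), 0.012)
[ 0.3618 -0.2568  0.2506]
shift [-0.0584 -0.0027  0.4092] turn [ 0.0001 -0.0001  0.0006] |d|mm 206.7 deg 0.1
```

```bash
python3 -m creep '-0.0584 -0.0033 0.11 0 0 0 -0.3;-0.0584 -0.0033 0.22 0 0 0 -0.3;-0.0584 -0.0033 0.33 0 0 0 -0.3;-0.0584 -0.0033 0.409 0 0 0 -0.3;-0.0584 -0.0033 0.409 0 0 0 -0.3' 30 && python3 -m creep '0 0 0 0 0 0 -0.3;0 0 0 0 0 0 0.5;0 0 0 0 0 0 1;0 0 0 0 0 0 1;0 0 0 0 0 0 1' 30 && python3 -m creep '0 0 -0.1 0 0 0 1;0 0 -0.2 0 0 0 1;0 0 -0.3 0 0 0 1;0 0 -0.4 0 0 0 1;0 0 -0.4 0 0 0 1' && python3 held.py e; python3 plan.py .6008 .0245 .245 1.1
```

```text
clock: 33.42
eef_pos: [0.39, -0.2572, 0.0446]
tcp_rot: [-0.002, -0.009, 1.0, 0.002]
force: [0.5, -0.9, 1.3]
width: 0.0551
gripper_force: 0.0
clock: 34.05
eef_pos: [0.3909, -0.2591, 0.0476]
tcp_rot: [0.001, -0.009, 1.0, -0.001]
force: [0.0, 1.1, 8.9]
width: 0.0224
gripper_force: 29.0
clock: 34.67
eef_pos: [0.3911, -0.2595, 0.2501]
tcp_rot: [0.003, -0.009, 1.0, -0.003]
force: [0.3, -0.2, -0.9]
width: 0.023
gripper_force: 29.8
rim z 0.2647 ctr-tcp [0.0001 0.0006] 0.0124 n 1652 underside below tcp 0.0475 tcp [ 0.3911 -0.2595  0.2501]
shift [-0.4305  0.5592  0.0049] turn [-0.0009  0.0008 -0.0005] |d|mm 352.9 deg 0.2
```

```bash
python3 -m creep '-0.07 0.09 0 0 0 0 1;-0.14 0.18 0 0 0 0 1;-0.21 0.27 0 0 0 0 1;-0.28 0.36 0 0 0 0 1;-0.35 0.45 0 0 0 0 1' && python3 -m creep '-0.08 0.108 0.005 0 0 0 1;-0.08 0.108 0.005 0 0 0 1;-0.08 0.108 0.005 0 0 0 1;-0.08 0.108 0.005 0 0 0 1'; python3 held.py e; python3 plan.py .6008 .0246 .1655 1.1
```

```text
clock: 35.35
eef_pos: [0.5617, -0.0289, 0.2448]
tcp_rot: [-0.001, -0.009, 1.0, 0.0]
force: [1.0, -1.2, -1.2]
width: 0.0227
gripper_force: 29.9
clock: 35.85
eef_pos: [0.5998, 0.0228, 0.2436]
tcp_rot: [-0.0, -0.008, 1.0, -0.0]
force: [-0.5, 0.8, -0.5]
width: 0.0229
gripper_force: 29.9
rim z 0.2581 ctr-tcp [0.0003 0.0001] 0.0127 n 1670 underside below tcp 0.0475 tcp [0.5998 0.0228 0.2436]
shift [-0.0019  0.0036  0.1567] turn [-0.     -0.0001 -0.0011] |d|mm 78.4 deg 0.2
```

```bash
python3 -m creep '-0.0015 0.0036 0.05 0 0 0 1;-0.0015 0.0036 0.1 0 0 0 1;-0.0015 0.0036 0.13 0 0 0 1;-0.0015 0.0036 0.145 0 0 0 1;-0.0015 0.0036 0.151 0 0 0 1' && python3 -m creep '0 0 0.003 0 0 0 1;0 0 0.006 0 0 0 1;0 0 0.006 0 0 0 1' 
```

```text
clock: 36.52
eef_pos: [0.6013, 0.0256, 0.1686]
tcp_rot: [0.0, -0.009, 1.0, -0.0]
force: [0.3, 0.2, 0.3]
width: 0.0228
gripper_force: 29.9
clock: 36.9
eef_pos: [0.6013, 0.0258, 0.1657]
tcp_rot: [0.0, -0.009, 1.0, -0.0]
force: [0.5, -0.5, 1.1]
width: 0.0229
gripper_force: 30.0
```

```bash
python3 -m creep '0 0 0.002 0 0 0 1;0 0 0.002 0 0 0 1;0 0 0.002 0 0 0 0.4;0 0 0.002 0 0 0 -0.3;0 0 0.002 0 0 0 -0.3' && python3 -m creep '0 0 -0.08 0 0 0 -0.3;0 0 -0.16 0 0 0 -0.3;0.06 0 -0.16 0 0 0 -0.3;0.12 0 -0.16 0 0 0 -0.3;0.12 0 -0.16 0 0 0 -0.3'
python3 cupw.py e 0.6008 0.0255 0.118; python3 - <<'E'
from caddy import *; from cupw import *
w=np.load('wl.npy',allow_pickle=True).item()
for k,z in zip('abcd',(.05,.067,.084,.101)):
    P=cloud(w); T=P[(abs(P[:,2]-z-H[k])<.003)&(abs(np.hypot(P[:,0]-.6006,P[:,1]-.0255)-RAD[k]+.001)<.006)][:,:2]; print(k,len(T),circ(T),RAD[k])
t=grab('top'); np.save('top3.npy',t); save(t,'top3.png',(190,140,420,290),3)
E
python3 plan.py .515 .0235 .16 1.1
```

```text
clock: 37.52
eef_pos: [0.6011, 0.0258, 0.1641]
tcp_rot: [-0.0, -0.009, 1.0, 0.0]
force: [-0.2, -0.0, -0.4]
width: 0.0554
gripper_force: 0.0
clock: 38.15
eef_pos: [0.54, 0.0249, 0.2449]
tcp_rot: [0.0, -0.009, 1.0, -0.0]
force: [0.6, 0.5, -0.7]
width: 0.0555
gripper_force: 0.0
(array([0.6012, 0.0266]), 0.0125, [array([0.6007, 0.0267]), np.float64(0.0105), np.int64(603)], np.float64(0.1797), 0.012)
[0.5411 0.0248 0.2447]
a 784 (array([0.60000421, 0.02608877]), np.float64(0.03241576847905191), 580) 0.034
b 747 (array([0.60046339, 0.02528646]), np.float64(0.026936620326711895), 565) 0.0285
c 700 (array([0.59997304, 0.02708534]), np.float64(0.021374088410616204), 524) 0.023
d 657 (array([0.6002848 , 0.02426882]), np.float64(0.015744704610275637), 465) 0.0175
shift [ 0.0533 -0.0014  0.1689] turn [-0.      0.0002 -0.0006] |d|mm 88.6 deg 0.1
```

View pics/wl.png

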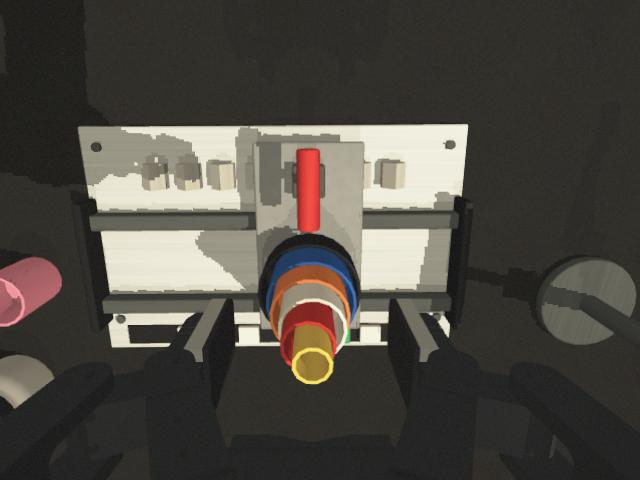

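The stack is complete: blue, orange, white, red, with the yellow rim on top at (313,365) and rim heights all correct. Next is the bar at (308,190), gently.

```bash
python3 -m creep '0.053 -0.0014 0 0 0 0 -0.3;0.053 -0.0014 0.1 0 0 0 -0.3;0.053 -0.0014 0.2 0 0 0 -0.3;0.053 -0.0014 0.29 0 0 0 -0.3;0.053 -0.0014 0.326 0 0 0 -0.3' 60 && python3 -m creep '0 0 0 0 0 0 0.2;0 0 0 0 0 0 1;0 0 0 0 0 0 1;0 0 0 0 0 0 1;0 0 0 0 0 0 1' 60
```

```text
clock: 38.88
eef_pos: [0.5145, 0.0236, 0.0785]
tcp_rot: [-0.002, -0.009, 1.0, 0.0]
force: [0.2, -0.6, -0.5]
width: 0.0553
gripper_force: 0.0
clock: 39.5
eef_pos: [0.5156, 0.0231, 0.0823]
tcp_rot: [0.001, -0.009, 1.0, -0.001]
force: [1.5, -4.5, 6.1]
width: 0.0143
gripper_force: 59.0
```

Gripped. I'll lift slowly, slide 30 mm and lower.

```bash
python3 -m creep '0 0 -0.012 0 0 0 1;0 0 -0.024 0 0 0 1;0 0 -0.036 0 0 0 1;0 0 -0.045 0 0 0 1;0 0 -0.045 0 0 0 1' && python3 -m creep '0 0.01 0 0 0 0 1;0 0.02 0 0 0 0 1;0 0.03 0 0 0 0 1;0 0.04 0 0 0 0 1;0 0.05 0 0 0 0 1' && python3 -m creep '0 0.006 0 0 0 0 1;0 0.012 0 0 0 0 1;0 0.012 0 0 0 0 1' && python3 -m creep '0 0 0.015 0 0 0 1;0 0 0.03 0 0 0 1;0 0 0.043 0 0 0 1;0 0 0.043 0 0 0 1'
```

```text
clock: 40.12
eef_pos: [0.5154, 0.0238, 0.1037]
tcp_rot: [0.001, -0.009, 1.0, 0.0]
force: [6.7, -1.2, -7.3]
width: 0.0142
gripper_force: 58.6
clock: 40.75
eef_pos: [0.5148, 0.049, 0.1033]
tcp_rot: [0.001, -0.009, 1.0, 0.0]
force: [6.5, -1.6, -7.4]
width: 0.0139
gripper_force: 58.7
clock: 41.12
eef_pos: [0.5147, 0.0553, 0.1033]
tcp_rot: [0.001, -0.009, 1.0, 0.001]
force: [5.6, 1.4, -7.0]
width: 0.0139
gripper_force: 58.7
clock: 41.62
eef_pos: [0.5148, 0.0534, 0.0825]
tcp_rot: [0.001, -0.009, 1.0, -0.001]
force: [3.7, -9.2, 0.2]
width: 0.014
gripper_force: 60.0
```

```bash
python3 -m creep '0 0 0 0 0 0 0.4;0 0 0 0 0 0 -0.3;0 0 0 0 0 0 -0.3' && python3 -m creep '0 0 -0.08 0 0 0 -0.3;0 0 -0.16 0 0 0 -0.3;0 0 -0.24 0 0 0 -0.3;0 0 -0.33 0 0 0 -0.3;0 0 -0.33 0 0 0 -0.3'
python3 cupw.py e 0.60 0.0555 0.118; python3 - <<'E'
from caddy import *; from cupw import *
w=np.load('wl.npy',allow_pickle=True).item(); print('bar',bar(w,(200,100,440,330)))
for k,z in zip('abcd',(.05,.067,.084,.101)):
    P=cloud(w); T=P[(abs(P[:,2]-z-H[k])<.003)&(abs(np.hypot(P[:,0]-.5998,P[:,1]-.0555)-RAD[k]+.001)<.006)][:,:2]; print(k,len(T),circ(T),RAD[k])
t=grab('top'); np.save('top3.npy',t); save(t,'top3.png',(190,140,420,290),3)
Q=cloud(t); Q=Q[(Q[:,2]>.21)&(Q[:,0]>.55)&(Q[:,0]<.72)&(Q[:,1]>.22)&(Q[:,1]<.35)]; Q=Q[Q[:,2]>.245]; print('lampbar',Q.mean(0),Q.min(0),Q.max(0),np.polyfit(Q[:,0],Q[:,1],1))
E
```

```text
clock: 42.0
eef_pos: [0.5138, 0.0549, 0.0822]
tcp_rot: [-0.0, -0.009, 1.0, 0.0]
force: [0.7, 0.4, -0.2]
width: 0.0556
gripper_force: 0.0
clock: 42.62
eef_pos: [0.515, 0.0547, 0.2504]
tcp_rot: [0.003, -0.009, 1.0, -0.0]
force: [-0.2, 0.2, -0.7]
width: 0.0555
gripper_force: 0.0
(array([0.6004, 0.057 ]), 0.0124, [array([0.5998, 0.0573]), np.float64(0.0105), np.int64(567)], np.float64(0.1796), 0.012)
[0.5142 0.0548 0.2482]
bar [array([0.5128, 0.0529, 0.1058]), array([0.5141, 0.0533, 0.106 ]), np.float64(0.1077), array([0.0296, 0.0377])]
a 764 (array([0.5992466 , 0.05660446]), np.float64(0.03240853436575807), 536) 0.034
b 739 (array([0.59931481, 0.05560918]), np.float64(0.026705642965946505), 492) 0.0285
c 690 (array([0.59911279, 0.05761566]), np.float64(0.021353134278768792), 467) 0.023
d 623 (array([0.59935718, 0.05482605]), np.float64(0.015718253103556835), 403) 0.0175
lampbar [0.6313548 0.2820975 0.2663834] [0.56803985 0.26741462 0.24558354] [0.69809604 0.29872248 0.27333872] [-0.11914942  0.35732306]
```

View pics/top3.png

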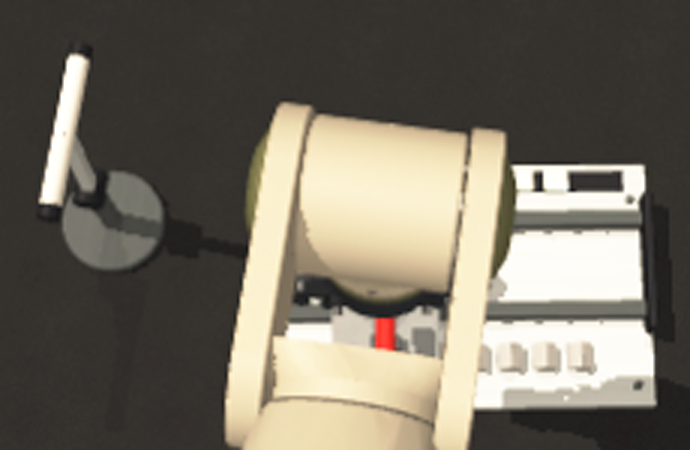

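The caddy has moved 30.6 mm, the bar is down (top 0.1077) and the stack is intact. Next is the lamp: raise the hand, turn it to the hinge line and measure.

```bash
python3 plan.py .555 .285 .37 -6.8
```

```text
shift [-0.0905  0.459  -0.2462] turn [ 0.     -0.0002  0.0434] |d|mm 264.3 deg 7.8
```

```bash
python3 -m creep '0 0.02 -0.11 0 0 0 -0.3;-0.01 0.07 -0.2 0 0 0.01 -0.4;-0.03 0.17 -0.246 0 0 0.02 -0.4;-0.05 0.27 -0.246 0 0 0.03 -0.4;-0.07 0.37 -0.246 0 0 0.0434 -0.4' && python3 -m creep '-0.02 0.088 0 0 0 0 -0.4;-0.02 0.088 0 0 0 0 -0.4;-0.02 0.088 0 0 0 0 -0.4;-0.02 0.088 0 0 0 0 -0.4'
cat > lamp.py <<'E'
from caddy import *
w=grab('wrist'); np.save('wl.npy',w); save(w,'lamp%d.png'%int(ctrl.get_state()['clock'])); P=cloud(w); print(np.array(ctrl.get_state()['eef_pos']).round(4))
Q=P[(P[:,2]>.18)&(P[:,2]<.29)&(P[:,0]>.54)&(P[:,0]<.72)&(P[:,1]>.1)&(P[:,1]<.33)]
h,e=np.histogram(Q[:,0],bins=12)
B=Q[(Q[:,0]<.615)]; z=np.percentile(B[:,2],97); B=B[B[:,2]>z-.006]; print('bar top',z,len(B),B.mean(0),np.polyfit(B[:,0]-.594,B[:,1],1),B.min(0),B.max(0))
F=P[(P[:,2]<.016)&(P[:,2]>.006)&(np.hypot(P[:,0]-.632,P[:,1]-.287)<.055)]; print('foot',len(F),F.min(0),F.max(0),[np.round(F.mean(0),4)])
for z0 in(.04,.06,.08,.1,.115,.13,.15,.17,.19,.21,.23):
    S=P[(abs(P[:,2]-z0)<.008)&(P[:,0]>.6)&(P[:,0]<.665)&(P[:,1]>.12)&(P[:,1]<.33)]
    if len(S)>3: print(z0,len(S),S.min(0).round(3),S.max(0).round(3))
E
python3 lamp.py; ls pics
```

```text
clock: 43.35
eef_pos: [0.5459, 0.2418, 0.3687]
tcp_rot: [-0.001, 0.06, 0.998, -0.0]
force: [0.7, -0.7, -0.7]
width: 0.0599
gripper_force: 0.0
clock: 43.85
eef_pos: [0.561, 0.2817, 0.3703]
tcp_rot: [-0.0, 0.06, 0.998, -0.0]
force: [-0.3, 0.6, 0.5]
width: 0.0599
gripper_force: 0.0
[0.5609 0.2817 0.3705]
bar top 0.2678610727737082 1657 [0.59006033 0.28816976 0.26565879] [-0.11475373  0.28771767] [0.56720601 0.27834125 0.26186246] [0.61497372 0.29880637 0.26882981]
foot 2977 [0.58909487 0.24943903 0.00601811] [0.67517559 0.33815306 0.01599266] [array([0.625 , 0.2945, 0.0113])]
0.04 357 [0.6   0.156 0.032] [0.651 0.302 0.048]
0.06 7 [0.625 0.291 0.053] [0.626 0.298 0.056]
0.115 135 [0.62  0.3   0.108] [0.65  0.308 0.121]
crop1.png
lamp43.png
side0.png
top0.png
top1.png
top2.png
top3.png
w0.png
wl.png
```

```bash
python3 plan.py .5945 .2875 .241 -6.7
```

```text
shift [-0.0652  0.0195  0.259 ] turn [-0.    -0.    -0.001] |d|mm 133.9 deg 0.2
```

View pics/lamp43.png

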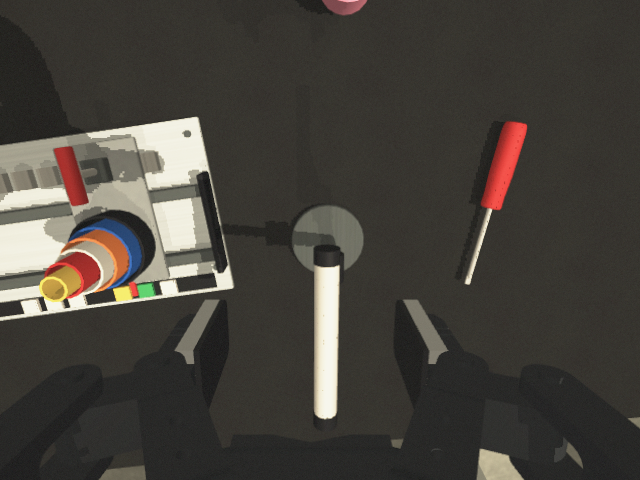

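The lamp bar runs from (327,255) to (325,420), centred between the pads and parallel to them. The stack sits at (60,285), clear of the hand.

```bash
python3 -m creep '-0.065 0.019 0 0 0 0 -0.4;-0.065 0.019 0.1 0 0 0 -0.4;-0.065 0.019 0.2 0 0 0 -0.4;-0.065 0.019 0.257 0 0 0 -0.4;-0.065 0.019 0.257 0 0 0 -0.4' 25 && python3 -m creep '0 0 0 0 0 0 0;0 0 0 0 0 0 0.4;0 0 0 0 0 0 0.8;0 0 0 0 0 0 0.8;0 0 0 0 0 0 0.8' 25
```

```text
clock: 44.52
eef_pos: [0.5938, 0.2873, 0.2402]
tcp_rot: [-0.002, 0.06, 0.998, -0.001]
force: [-0.0, -0.1, 0.2]
width: 0.06
gripper_force: 0.0
clock: 45.15
eef_pos: [0.5947, 0.2882, 0.2432]
tcp_rot: [0.001, 0.059, 0.998, 0.0]
force: [-0.4, -1.0, 5.5]
width: 0.0148
gripper_force: 24.4
```

```bash
python3 -m creep '0 -0.02 0.002 0 0 0 0.8;0 -0.04 0.0053 0 0 0 0.8;0 -0.062 0.011 0 0 0 0.8;0 -0.0834 0.0176 0 0 0 0.8;0 -0.1035 0.0262 0 0 0 0.8' && python3 -m creep '0 -0.0208 0.0099 0 0 0 0.8;0 -0.0403 0.0216 0 0 0 0.8;0 -0.0586 0.0343 0 0 0 0.8;0 -0.0901 0.062 0 0 0 0.8;0 -0.0901 0.062 0 0 0 0.8' && python3 -m creep '0 0 0 0 0 0 0.8;0 0 0 0 0 0 0.8'
```

```text
clock: 45.78
eef_pos: [0.5883, 0.2361, 0.2283]
tcp_rot: [-0.0, 0.059, 0.998, 0.0]
force: [1.5, -0.0, 6.2]
width: 0.0147
gripper_force: 26.0
clock: 46.4
eef_pos: [0.5826, 0.1907, 0.1962]
tcp_rot: [-0.001, 0.06, 0.998, -0.001]
force: [3.7, 0.6, -2.3]
width: 0.0149
gripper_force: 25.0
clock: 46.65
eef_pos: [0.5828, 0.1921, 0.1976]
tcp_rot: [-0.0, 0.059, 0.998, -0.0]
force: [1.4, -2.8, -2.3]
width: 0.0148
gripper_force: 25.1
```

```bash
python3 -m creep '0 0 0 0 0 0 0.4;0 0 0 0 0 0 0;0 0 0 0 0 0 -0.4;0 0 0 0 0 0 -0.4' && python3 -m creep '0 0 -0.1 0 0 0 -0.4;0 0 -0.2 0 0 0 -0.4;0.05 0 -0.32 0 0 0 -0.4;0.06 0 -0.34 0 0 0 -0.4;0.06 0 -0.34 0 0 0 -0.4'; sed -i "s/^h,e=.*//" lamp.py; python3 lamp.py
```

```text
clock: 47.15
eef_pos: [0.5829, 0.1922, 0.1978]
tcp_rot: [-0.0, 0.059, 0.998, 0.0]
force: [-0.6, 0.3, 0.4]
width: 0.0596
gripper_force: 0.0
clock: 47.78
eef_pos: [0.553, 0.1958, 0.3681]
tcp_rot: [0.001, 0.059, 0.998, 0.0]
force: [-0.1, 0.4, -0.2]
width: 0.0598
gripper_force: 0.0
[0.5531 0.1956 0.3666]
bar top 0.2236573445791598 1553 [0.58406802 0.19212424 0.22141666] [-0.11843992  0.19094789] [0.55569816 0.1810777  0.21768859] [0.61497212 0.20313797 0.22507697]
foot 3185 [0.58913283 0.24886495 0.00603357] [0.67235077 0.33877932 0.01589167] [array([0.6266, 0.2907, 0.0115])]
0.04 358 [0.601 0.157 0.032] [0.651 0.301 0.048]
0.06 75 [0.625 0.285 0.052] [0.638 0.3   0.068]
0.08 60 [0.625 0.285 0.072] [0.638 0.299 0.088]
0.1 38 [0.618 0.285 0.101] [0.62  0.305 0.108]
0.115 691 [0.618 0.279 0.108] [0.65  0.307 0.123]
0.13 356 [0.619 0.262 0.122] [0.648 0.299 0.138]
0.15 235 [0.622 0.241 0.142] [0.636 0.269 0.158]
0.17 279 [0.62  0.221 0.162] [0.633 0.248 0.178]
0.19 324 [0.617 0.202 0.182] [0.631 0.228 0.198]
0.21 357 [0.6   0.175 0.202] [0.665 0.208 0.218]
0.23 566 [0.6   0.178 0.222] [0.665 0.195 0.225]
```

```bash
python3 -m creep '0.15 0 -0.05 0 0 0 -0.4;0.15 0.1 -0.05 0 0 0 -0.4;0.15 0.2 -0.05 0 0 0 -0.4;0.15 0.2 -0.05 0 0 0 -0.4' && python3 - <<'E'
from caddy import *; from cupw import *
t=grab('top'); s=grab('side'); save(t,'tend.png',(190,140,420,290),3); save(s,'send.png')
P=cloud(t,cmask(t,'g',(300,190,345,210))); print('green',P.mean(0).round(4),len(P))
m=cmask(t,'d',(300,190,345,208)); P=cloud(t,m); P=P[P[:,0]>.655]; print('pointer',P.mean(0).round(4),len(P))
for k,z in zip('abcde',(.05,.067,.084,.101,.118)):
    P=cloud(t); T=P[(abs(P[:,2]-z-H[k])<.004)&(abs(np.hypot(P[:,0]-.5998,P[:,1]-.0565)-RAD[k]+.001)<.006)][:,:2]; print(k,len(T),circ(T)[:2],RAD[k])
Q=cloud(s); Q=Q[(Q[:,2]>.18)&(Q[:,2]<.28)&(Q[:,0]>.54)&(Q[:,0]<.72)&(Q[:,1]>.12)&(Q[:,1]<.25)]; print('lamp side',np.percentile(Q[:,2],97),Q[Q[:,2]>.21].mean(0))
print(np.array(ctrl.get_state()['eef_pos']),ctrl.get_state()['clock'])
E
```

```text
clock: 48.32
eef_pos: [0.4905, 0.3062, 0.3896]
tcp_rot: [-0.002, 0.058, 0.998, -0.001]
force: [-0.5, -0.7, 0.2]
width: 0.0599
gripper_force: 0.0
green [0.6712 0.055  0.0154] 36
pointer [0.6577 0.0555 0.0443] 3
a 68 (array([0.60029215, 0.05779569]), np.float64(0.032633482240619675)) 0.034
b 66 (array([0.60020985, 0.05682812]), np.float64(0.02689816856845176)) 0.0285
c 52 (array([0.6       , 0.05913448]), np.float64(0.021583053437447004)) 0.023
d 49 (array([0.60049537, 0.05588892]), np.float64(0.015884982832362962)) 0.0175
e 39 (array([0.60115583, 0.05832068]), np.float64(0.010684909677879407)) 0.012
lamp side 0.22464885605305912 [0.61953561 0.18314229 0.21940399]
[0.49080463 0.3038158  0.39071326] 48.425
```

View pics/tend.png

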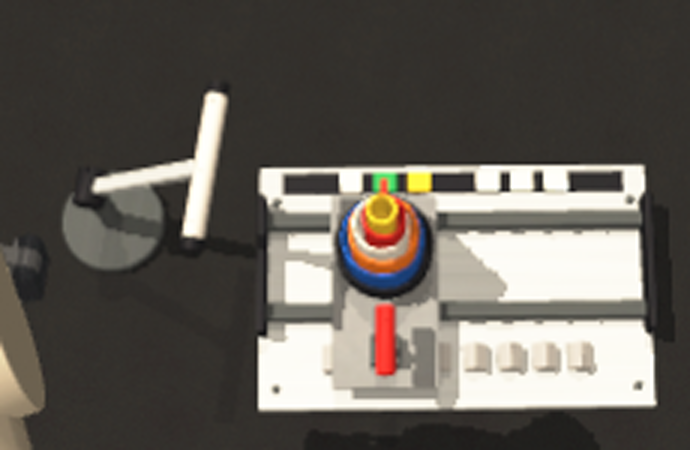

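View pics/send.png

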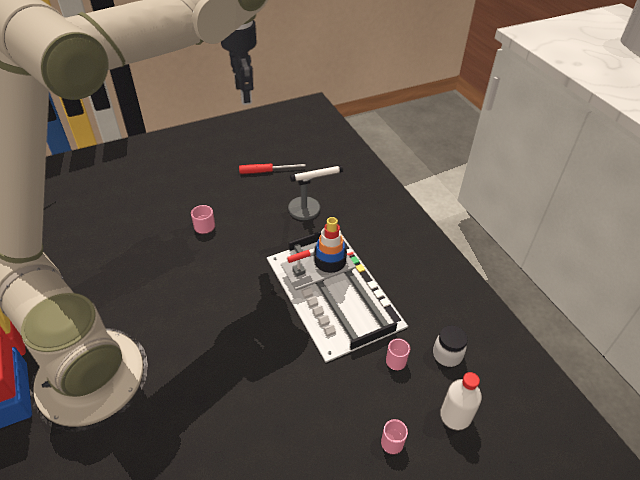

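The top crop shows the pointer at the green tag (385,182), the five cups nested at (380,215) and the lamp leaning to the track. In the side view the stack is upright at (331,245), the bystanders are where they were, and the hand is clear.

```bash
python3 -m creep '0 0 0 0 0 0 -0.4;0 0 0 0 0 0 -0.4;0 0 0 0 0 0 -0.4;0 0 0 0 0 0 -0.4'; python3 -c "
from workcell import ctrl
print(ctrl.sign_off())"
```

```text
clock: 48.92
eef_pos: [0.4906, 0.3036, 0.3929]
tcp_rot: [0.0, 0.06, 0.998, 0.0]
force: [0.2, 0.2, 0.7]
width: 0.0596
gripper_force: 0.0
the job is handed in; nothing more can be done
None
```

I handed the job in at about 49 s. By my camera checks, the caddy is locked at the green tag with all five cups nested upright, the lamp leans about 45° towards the track, and the bystanders look unmoved; the hand-in reported no verdict.

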